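Pack up the petty cash box

TASK

Pack the petty cash away for the day: first lay the receipt book flat on the floor of the open cash box, then set the coin tray level on its ledges above the book (either way round), then stand each paper coin roll upright in the well made for it (the thick roll in the wide well, the thin roll in the narrow well), and last shut the lid fully. Leave the mug and the stapler where they stand.

Things in the scene. Friction and masses are not known exactly. Their poses are not given: they have to be found in the camera images.
- cash_box: Grey steel cash box, lid open, fixed. Outside 124 (x) x 170 (y) mm, walls 50 mm high, walls and floor 3 mm thick. Origin: centre of underside; x from the lock side (near the robot) to the hinge side, z up. Inside 118 x 164 mm; along each short end (y = +-82 mm) a ledge 12 mm wide, its top 30 mm above the underside; floor between ledges 118 x 140 mm. Hinge line along y at x = 62, z = 50 mm.
- cash_lid (a joint): Lid angle, rad: 0 shut, 1.75 wide open on its stop (start). A shell 124 x 170 mm, 46 mm deep, that stands up behind the box, hollow side to the robot; its back face's upper edge is then 129 mm behind the box's centre, 164 mm above the desk. Pushed at the back face towards the robot (about 2 N) it swings; below about 0.9 rad it falls shut, damped, in 2 s. Shut: 43 mm free height over the walls.
- tray_bar (a point): Centre of the bar handle of the loose grey plastic coin tray. Bar 64 mm long (tray's x), 11 mm thick (y), 13 mm high, on two posts; centre 41.5 mm above the tray's underside. Tray plate 108 (x) x 154 (y) x 15 mm with two round wells and two straight troughs: it drops into the box with 5 mm to spare all round, ends on the ledges, bar centre then 71.5 mm above the box's underside. 0.22 kg. z up.
- wide_well (a point): Centre of the floor of the wide round well in the coin tray: 41 mm across, 12 mm deep, floor 3 mm above the tray's underside, 52 mm from the bar's centre towards the tray's -y end.
- narrow_well (a point): Centre of the floor of the narrow round well in the coin tray: 30 mm across, 12 mm deep, floor 3 mm above the tray's underside, 52 mm from the bar's centre towards the tray's +y end.
- book_center (a point): Centre of the loose receipt book, which lies flat: 90 mm (its x) by 56 mm (its y) by 15 mm thick, grey card covers, blue taped spine at one short end. 0.11 kg. z up.
- thick_roll_center (a point): Centre of the thick paper-wrapped coin roll, which stands upright: a cylinder 32 mm across and 52 mm high, 0.16 kg. z along its axis, up. In its well of the seated tray its lowest 12 mm are inside the well, and the box's walls beside it stand to 17 mm above its foot: grip it higher than that (its upper half).
- thin_roll_center (a point): Centre of the thin paper-wrapped coin roll, which stands upright: a cylinder 22 mm across and 58 mm high, 0.10 kg. z along its axis, up. In its well of the seated tray its lowest 12 mm are inside the well, and the box's walls beside it stand to 17 mm above its foot: grip it higher than that (its upper half).
- mug: Speckled coffee mug, 85 mm across (118 mm with its handle), 102 mm high, a loose bystander behind the work. Origin: centre of its underside.
- stapler: Pale green stapler, 36 x 128 x 42 mm, a loose bystander at the right. Origin: centre of its underside.
Mind the look-alikes: they are no part of the job. There is more than one size of the part that bears book_center; the job needs the larger. What is shaped like the part that bears thick_roll_center but yellow is not meant.

How it is judged:
On the way, in this order (a step that is already met when the one before it is completed fails the run):
1. the receipt book lies flat on the floor of the box (z of book_center in the frame of cash_box between 0.0065 and 0.0145 m and x of book_center in the frame of cash_box between -0.06 and 0.06 m and y of book_center in the frame of cash_box between -0.07 and 0.07 m and angle between book_center's own z axis and vertical below 0.1 rad), for 0.2 s.
2. the coin tray rests on its ledges, the book under it (all of step 1 and z of tray_bar in the frame of cash_box between 0.0685 and 0.0745 m and horizontal distance between tray_bar and cash_box below 0.01 m and angle between tray_bar's own z axis and vertical below 0.06 rad), for 0.2 s.
3. both coin rolls stand in their own wells of the seated tray (z of tray_bar in the frame of cash_box between 0.0685 and 0.0745 m and horizontal distance between tray_bar and cash_box below 0.01 m and angle between tray_bar's own z axis and vertical below 0.06 rad and horizontal distance between thick_roll_center and wide_well below 0.008 m and angle between each of thick_roll_center, thin_roll_center's own z axis and vertical below 0.12 rad and z of thick_roll_center in the frame of wide_well between 0.023 and 0.029 m and horizontal distance between thin_roll_center and narrow_well below 0.008 m and z of thin_roll_center in the frame of narrow_well between 0.026 and 0.032 m), for 0.2 s.
At the end, for the whole second after the job is handed in: Book flat on the box floor (height within 4 mm); tray seated over it (height within 3 mm, within 10 mm of the box's middle, tilt < 0.06 rad); each roll upright on its own well's floor (8 mm sideways, 3 mm in height, tilt < 0.12 rad); lid shut to < 0.05 rad; all at rest, released (all of step 1 and all of step 3 and value of joint cash_lid below 0.05 rad and linear speed of each of mug, stapler below 0.02 m/s); the robot touches nothing.
It fails at once if the mug is disturbed (distance of mug from where it was at the start of the episode above 0.02 m).
It fails at once if the stapler is disturbed (distance of stapler from where it was at the start of the episode above 0.02 m).
It also fails if it takes over 144 s, if anything falls off the work surface, if the arm or the gripper's body presses on something with over 40 N, if the wrist force passes 120 N, or if a joint passes its speed limit or range.

ROBOT

A 7-joint arm with a two-finger parallel gripper is mounted at the origin on a cart in front of the work surface, level with it; the furniture and walls round the work are solid. World frame = base frame: x ahead of the robot, y to its left, z up, the work surface at z = 0. Lengths are in m, angles in rad, forces in N, time in s.
With the tool pointing down it reaches from about 0.425 to 0.925 m from the base axis. Payload 6.8 kg.
Tool frame: the origin (TCP) lies at the very end of the fingers, on their centre line; the grasp point (between the pads) lies 19 mm behind it (r.grip_depth is the distance from the TCP to the grasp point, in m); z points along the fingers, y is the direction in which the jaws open and shut (so a half turn about z gives the same grasp; the last joint's range is limited). The gripper opens to 85 mm and grips with 20 to 120 N. Pads are 22 mm wide; open, the fingers measure 114 mm over their backs; the gripper's body (76 mm by 85 mm) begins 54 mm behind the grasp point. The pads swing forward as they close: fully open they stand 13 mm farther back than shut.
Start: joints at [1.157, 0.477, 0.022, 1.555, -0.011, 1.109, -0.083], TCP at [0.203, -0.644, 0.231] pointing down, gripper open.
Joint ranges: [-2.96, 2.96], [-0.34, 2.1], [-1.41, 1.46], [0.24, 2.44], [-1.37, 4.51], [0.17, 1.92], [-2.96, 2.96]. Speed limits (rad/s): [2.39, 2.39, 3.14, 3.14, 3.14, 3.14, 3.14].

INTERFACE

Orientations are given as a rotation vector (axis times angle).
In Python, from bench import status, eyes, workorder, spotter, r gives the robot as it stands.
- The arm moves only by the tool drive_tool, never from a script. Its argument "commands" is a list of rows, each an object of numbers: "rx", "ry", "rz": the turn, a rotation vector about the world's x, y, z normalised to -1 to 1, where 1 is 8 degrees; "tx", "ty", "tz": the shift along the world's x, y, z normalised to -1 to 1, where 1 is 20 mm; "grip": the closure, from -1 (fully open) to 1 (shut). A call has 1 to 10 rows; each row shifts and turns the commanded pose from where the row before left it; what a row does not reach is not made up. A row lasts 1/8 s, in which the tool goes at most 62.5 mm and 10.7 degrees, less where a joint would pass 70% of its speed; a pose out of reach is approached as far as the arm can. A call with a number of a shift or a turn outside -1 to 1 is refused whole. A call with a gripper value outside its range is refused whole. The fingers move at their own pace and stop on an object; "grip_force" is the grip in N (left out, the last holds). Time passes only in rows, so rows that do not move let the fingers close. It gives the time, the measured TCP pose, the force and the opening at its end, in the units of the state.
- status.get_obs(): the state, without advancing time (a new reading comes with each control period).
- eyes.grab_frame(name): name is "side" or "top" or "wrist"; returns a dict with "frame" (384x512x3 uint8, blue, green, red), "range_z" (384x512 float32, m along the optical axis (not along the pixel's ray), 0 where there is no reading), "fx", "fy", "cx", "cy" (pixels), "dist_coeffs" ([k1, k2, p1, p2, k3] as OpenCV has them; the pictures are not rectified), "T" (4x4, takes a point from camera to world coordinates); the wrist camera has in their place "T_tool_cam" (4x4, takes a point from camera to tool coordinates, whose origin is the TCP and whose axes are the flange's). Camera axes: x right, y down, z forward; pixel columns grow to the right and rows downward; lengths in m; the calibration is good to about 2 mm. A picture is of the moment at which its call begins: read the wrist's pose just before it.
- workorder.hand_in(): hands the job in, once; it reports no verdict.
Trained networks look in the newest picture that a camera, given by its name, has taken for a name from the list of things; names that differ only in an ending like _2 or _b are one class to them, and where a whole thing is asked for, a point or a joint stands for the part that bears it (a point fixed in the world has none). Each returns a list of dicts, best first, with "confidence" (0 to 1); they miss things now and then, are a little off and sometimes report something else, mostly with a low value. They report only what shows in the picture. A call takes as long as a camera call. They do not tell look-alikes from the thing itself.
- spotter.boxes_of(camera, target): "position" ([column, row] as shares, 0 to 1, of the picture: columns of its width, rows of its height, amid what is visible of it).
- spotter.masks_of(camera, target): "mask" (384x512 bool, what is visible of it) and "position" ([column, row] as shares, 0 to 1, of the picture: columns of its width, rows of its height, amid what is visible of it).
The state is a dict: "clock": time; "joints": joint angles; "qvel": joint speeds; "tau": joint torques, N m; "tcp_pos": TCP position; "orientation": TCP orientation; "contact_force": force on the tool from outside, world axes, zero at the start; "moment": the same for the moment, N m; "grip_width": finger opening in m.
Only numpy, scipy, OpenCV 4.12 (cv2) and the standard library are available. Lean on these libraries where they do the work, as an engineer would, in place of code of your own. Each camera call takes 0.05 s, during which the arm holds its last target.

## Working session

There is one attempt and no reset: what is moved stays moved. The work goes in short steps, Python scripts to look and compute and a tool call to move; the robot and the scene stay as the last step left them, time stands still between calls to the robot, and variables do not carry over. Pictures are saved under pics/ and viewed, and the job is handed in when it is done.

Besides the shell and the picture viewer there is one more tool, called after "Emit:" in YAML: its name, and indented under it one key for each argument. drive_tool: Moves the arm, as the interface text tells. Scaled input: -1 to 1 covers 20 mm each way for a shift and 8 degrees each way for a turn. Its arguments: {"type":"object","properties":{"commands":{"type":"array","items":{"type":"object","properties":{"rx":{"type":"number"},"ry":{"type":"number"},"rz":{"type":"number"},"tx":{"type":"number"},"ty":{"type":"number"},"tz":{"type":"number"},"grip":{"type":"number"}}}},"grip_force":{"type":"number"}},"required":["commands"]}

```bash
ls; mkdir -p pics; python3 - <<'E'
from bench import status, eyes, spotter
import cv2, numpy as np
print(status.get_obs())
for n in ("side","top","wrist"):
    f=eyes.grab_frame(n); cv2.imwrite(f"pics/{n}0.png",f["frame"])
    print(n,f["fx"],f["fy"],f["cx"],f["cy"],f["dist_coeffs"]); print(np.round(f.get("T",f.get("T_tool_cam")),4))
E
```

```text
pics
{'clock': 0.0, 'joints': array([ 1.15689886,  0.47781174,  0.02237216,  1.55642868, -0.01152313,
        1.10930295, -0.08307943]), 'qvel': array([ 8.67302146e-05,  2.52059384e-04, -3.47811647e-04,  2.44107760e-03,
       -3.03959829e-04,  2.60429734e-03, -1.49920366e-03]), 'tau': array([ 5.14576386e-04, -5.96445072e+01,  1.60792798e+00, -2.81198877e+01,
        1.24654241e-02,  9.37950157e-03,  1.05712346e-07]), 'tcp_pos': array([ 0.20300994, -0.64313813,  0.23032815]), 'orientation': array([-3.10318531e+00, -4.78210654e-01,  6.36123617e-04]), 'contact_force': array([ 0.31164886,  0.47827967, -0.42060627]), 'moment': array([-0.00609912, -0.03250429,  0.0106321 ]), 'grip_width': 0.08541604433168691}
side 474.2979040065951 474.2979040065951 254.37617246048512 184.78289085120727 [0.05485591 0.         0.         0.         0.        ]
[[-0.8948 -0.1851  0.4063 -0.0332]
 [-0.4464  0.3528 -0.8223  1.0988]
 [ 0.0089 -0.9172 -0.3983  0.6546]
 [ 0.      0.      0.      1.    ]]
top 357.37288534047076 357.37288534047076 258.57544488913635 189.3263226584483 [-0.02909476  0.          0.          0.          0.        ]
[[-0.0135 -0.9872  0.1588  0.3646]
 [-0.9999  0.0146  0.0062 -0.0608]
 [-0.0085 -0.1587 -0.9873  1.2081]
 [ 0.      0.      0.      1.    ]]
wrist 283.9662871166746 283.9662871166746 250.81832064066566 192.41789149123036 [-0.03268371  0.          0.          0.          0.        ]
[[-4.000e-04 -9.545e-01 -2.981e-01  7.580e-02]
 [ 1.000e+00 -7.000e-04  9.000e-04 -1.900e-03]
 [-1.100e-03 -2.981e-01  9.545e-01 -1.443e-01]
 [ 0.000e+00  0.000e+00  0.000e+00  1.000e+00]]
```

View pics/top0.png

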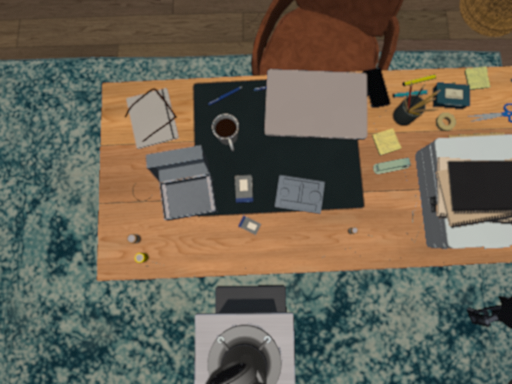

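View pics/side0.png

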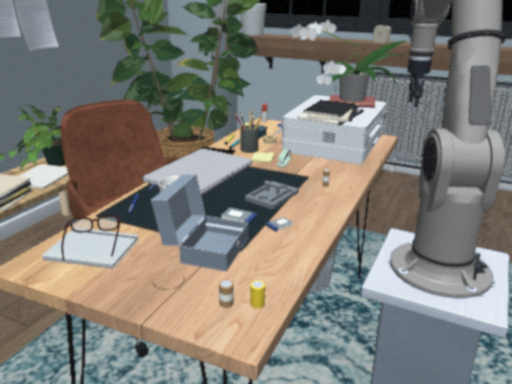

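The top view has the box at (187,195), large book at (244,187), tray at (300,194), small decoy book at (250,225), thick roll at (132,239), yellow decoy at (140,258), thin roll at (352,231), mug at (226,127) and stapler at (392,166).

```bash
cat > h.py <<'E'
from bench import status, eyes, spotter
import cv2, numpy as np
from scipy.spatial.transform import Rotation as R
def grab(n):
    o=status.get_obs(); f=eyes.grab_frame(n)
    if n=="wrist":
        T=np.eye(4);T[:3,:3]=R.from_rotvec(o["orientation"]).as_matrix();T[:3,3]=o["tcp_pos"]
        f["T"]=T@f["T_tool_cam"]
    K=np.array([[f["fx"],0,f["cx"]],[0,f["fy"],f["cy"]],[0,0,1]]); f["K"]=K
    return f
def rays(f,uv):
    p=cv2.undistortPoints(np.asarray(uv,float).reshape(-1,1,2),f["K"],np.array(f["dist_coeffs"]))[:,0]
    return np.c_[p,np.ones(len(p))]
def onz(f,uv,z):
    d=rays(f,uv)@f["T"][:3,:3].T; o=f["T"][:3,3]
    return o+d*((z-o[2])/d[:,2])[:,None]
def cloud(f,mask=None):
    v,u=np.nonzero((f["range_z"]>0)&(True if mask is None else mask))
    c=rays(f,np.c_[u,v])*f["range_z"][v,u][:,None]
    return c@f["T"][:3,:3].T+f["T"][:3,3], np.c_[u,v]
def proj(f,P):
    Ti=np.linalg.inv(f["T"]); c=np.asarray(P)@Ti[:3,:3].T+Ti[:3,3]
    return cv2.projectPoints(c.reshape(-1,1,3),np.zeros(3),np.zeros(3),f["K"],np.array(f["dist_coeffs"]))[0][:,0]
def save(f,name,s=1.5):
    cv2.imwrite("pics/"+name,cv2.resize(f["frame"],None,fx=s,fy=s,interpolation=cv2.INTER_CUBIC))
E
python3 - <<'E'
from h import *
for cam in ("top","side"):
    f=grab(cam)
    for t in ("cash_box","cash_lid","tray_bar","wide_well","narrow_well","book_center","thick_roll_center","thin_roll_center","mug","stapler"):
        for m in spotter.masks_of(cam,t):
            if m["confidence"]<.3: continue
            P,uv=cloud(f,m["mask"])
            print(cam,t,round(m["confidence"],2),np.round(np.array(m["position"])*[512,384]),len(P), end=" ")
            if len(P)>3:
                print("med",np.round(np.median(P,0),3),"z90",np.round(np.percentile(P[:,2],90),3), end=" ")
                r=cv2.minAreaRect(P[:,:2].astype(np.float32)); print("rect",np.round(r[0],3),np.round(r[1],3),round(r[2],1))
            else: print()
E
```

```text
top cash_box 0.76 [182. 184.] 3803 med [0.586 0.194 0.044] z90 0.17 rect [0.585 0.216] [0.247 0.219] 9.1
top cash_box 0.73 [136. 235.] 90 med [0.396 0.351 0.05 ] z90 0.055 rect [0.396 0.357] [0.03  0.023] 89.7
top cash_lid 0.83 [177. 162.] 1713 med [0.627 0.202 0.096] z90 0.172 rect [0.648 0.226] [0.12  0.218] 9.4
top tray_bar 0.81 [299. 194.] 1446 med [ 0.537 -0.189  0.014] z90 0.02 rect [ 0.539 -0.192] [0.157 0.111] 80.2
top wide_well 0.89 [299. 196.] 1461 med [ 0.537 -0.189  0.014] z90 0.02 rect [ 0.538 -0.191] [0.155 0.109] 80.3
top narrow_well 0.74 [296. 194.] 1470 med [ 0.537 -0.189  0.014] z90 0.02 rect [ 0.54  -0.191] [0.155 0.113] 80.3
top book_center 0.94 [241. 190.] 433 med [ 0.561 -0.001  0.017] z90 0.02 rect [0.559 0.   ] [0.09 0.06] 2.4
top book_center 0.72 [249. 223.] 267 med [ 0.437 -0.02   0.011] z90 0.014 rect [ 0.438 -0.019] [0.07  0.045] 63.0
top thick_roll_center 0.41 [140. 259.] 84 med [0.334 0.325 0.051] z90 0.055 rect [0.335 0.33 ] [0.031 0.023] 87.2
top thin_roll_center 0.42 [349. 227.] 37 med [ 0.413 -0.353  0.056] z90 0.059 rect [ 0.413 -0.356] [0.016 0.017
[... 971 characters left out ...]
0.031] [0.086 0.065] 63.1
side book_center 0.57 [242. 216.] 365 med [0.554 0.003 0.017] z90 0.019 rect [0.553 0.022] [0.098 0.165] 15.1
side thick_roll_center 0.93 [225. 294.] 396 med [0.392 0.371 0.033] z90 0.051 rect [0.397 0.362] [0.033 0.031] 81.4
side thick_roll_center 0.86 [259. 294.] 380 med [0.332 0.342 0.034] z90 0.052 rect [0.335 0.335] [0.031 0.032] 26.2
side thin_roll_center 0.47 [326. 178.] 114 med [ 0.412 -0.352  0.035] z90 0.058 rect [ 0.427 -0.4  ] [0.022 0.117] 16.8
side mug 0.49 [168. 182.] 137 med [0.784 0.039 0.096] z90 0.104 rect [0.775 0.056] [0.035 0.081] 10.2
side stapler 0.46 [281. 156.] 193 med [ 0.627 -0.483  0.026] z90 0.043 rect [ 0.636 -0.506] [0.041 0.131] 11.4
```

```bash
python3 - <<'E'
from h import *
f=grab("top"); print(proj(f,[[.57,.19,0],[.56,0,0]]))
c=f["frame"][90:280,90:410]; cv2.imwrite("pics/topz.png",cv2.resize(c,None,fx=2.5,fy=2.5,interpolation=cv2.INTER_CUBIC))
P,uv=cloud(f)
def sel(x0,x1,y0,y1,z0,z1):
    m=(P[:,0]>x0)&(P[:,0]<x1)&(P[:,1]>y0)&(P[:,1]<y1)&(P[:,2]>z0)&(P[:,2]<z1); return P[m]
q=sel(.4,.7,.08,.32,.04,.058); print(len(q),cv2.minAreaRect(q[:,:2].astype(np.float32)))
for n,a in dict(desk=(.36,.42,.1,.2),mat=(.6,.68,-.2,-.1),book=(.53,.59,-.02,.02)).items():
    q=sel(*a,-.02,.05); print(n,np.median(q[:,2]))
E
```

```text
[[187.77932277 187.17162196]
 [243.03657705 189.23505156]]
903 ((0.5535242557525635, 0.1867540180683136), (0.17191028594970703, 0.17185378074645996), 8.97485065460205)
desk 9.753014238711444e-05
mat 0.001283957826727411
book 0.01723415823520602
```

View pics/topz.png

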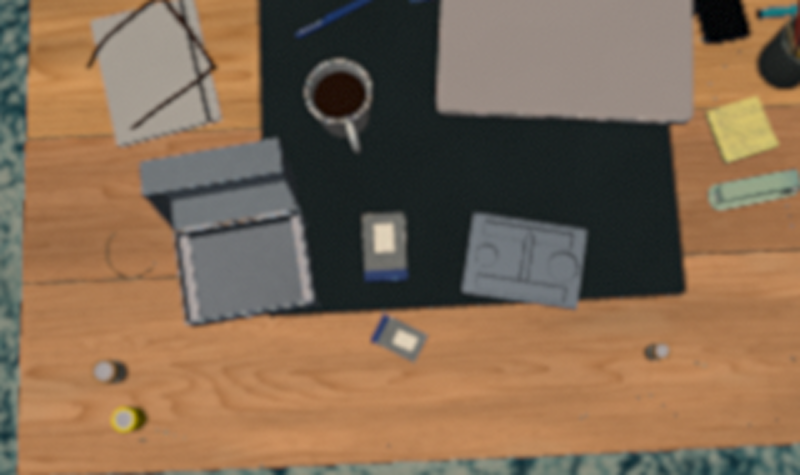

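View pics/wrist0.png

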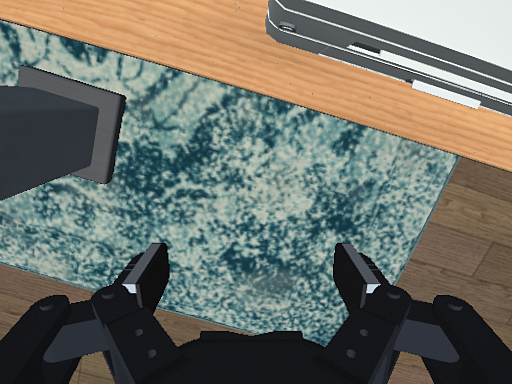

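Emit:
drive_tool:
  commands:
    - {"tx": 0.5,"ty": 1,"tz": 0.5,"rz": 1}
    - {"tx": 0.5,"ty": 1,"tz": 0.5,"rz": 1}
    - {"tx": 0.5,"ty": 1,"tz": 0.5,"rz": 1}
    - {"tx": 0.5,"ty": 1,"tz": 0.5,"rz": 1}
    - {"tx": 0.5,"ty": 1,"tz": 0.5,"rz": 1}
    - {"tx": 0.5,"ty": 1,"rz": 1}
    - {"tx": 0.5,"ty": 1,"rz": 1}
    - {"tx": 0.5,"ty": 1,"rz": 1}
    - {"tx": 0.5,"ty": 1,"rz": 1}
    - {"tx": 0.5,"ty": 1,"rz": 1}

```text
validation failed for argument at $.co...
```

Emit:
drive_tool:
  commands:
    - {"tx": 0.5,"ty": 1,"rz": 1}
    - {"tx": 0.5,"ty": 1,"rz": 1}
    - {"tx": 0.5,"ty": 1,"rz": 1}
    - {"tx": 0.5,"ty": 1,"rz": 1}
    - {"tx": 0.5,"ty": 1,"rz": 1}
    - {"tx": 0.5,"ty": 1,"rz": 1}
    - {"tx": 0.5,"ty": 1,"rz": 1}
    - {"tx": 0.5,"ty": 1,"rz": 1}
    - {"tx": 0.5,"ty": 1,"rz": 1}
    - {"tx": 0.5,"ty": 1,"rz": 1}

```text
validation failed for argument at $.co...
```

Emit:
drive_tool:
  commands:
    - {"tx": 0.6,"ty": 1}
    - {"tx": 0.6,"ty": 1}
    - {"tx": 0.6,"ty": 1}
    - {"tx": 0.6,"ty": 1}
    - {"tx": 0.6,"ty": 1}
    - {"tx": 0.6,"ty": 1}
    - {"tx": 0.6,"ty": 1}
    - {"tx": 0.6,"ty": 1}
    - {}
    - {}

```text
validation failed for argument at $.co...
```

Emit:
drive_tool:
  commands:
    - {"tx": 0,"ty": 0,"tz": 0.5,"rx": 0,"ry": 0,"rz": 0,"grip": -1}

```text
clock: 1.42
tcp_pos: [0.203, -0.6432, 0.2408]
orientation: [-3.103, -0.478, 0.001]
contact_force: [0.0, 0.1, 0.8]
grip_width: 0.0855
```

Emit:
drive_tool:
  commands:
    - {"tx": 0.5,"ty": 1,"tz": 0.5,"rx": 0,"ry": 0,"rz": 1,"grip": -1}
    - {"tx": 0.5,"ty": 1,"tz": 0.5,"rx": 0,"ry": 0,"rz": 1,"grip": -1}
    - {"tx": 0.5,"ty": 1,"tz": 0.5,"rx": 0,"ry": 0,"rz": 1,"grip": -1}
    - {"tx": 0.5,"ty": 1,"tz": 0.5,"rx": 0,"ry": 0,"rz": 1,"grip": -1}
    - {"tx": 0.5,"ty": 1,"tz": 0.5,"rx": 0,"ry": 0,"rz": 1,"grip": -1}
    - {"tx": 0.5,"ty": 1,"tz": 0,"rx": 0,"ry": 0,"rz": 1,"grip": -1}
    - {"tx": 0.5,"ty": 1,"tz": 0,"rx": 0,"ry": 0,"rz": 1,"grip": -1}
    - {"tx": 0.5,"ty": 1,"tz": 0,"rx": 0,"ry": 0,"rz": 1,"grip": -1}
    - {"tx": 0.5,"ty": 1,"tz": 0,"rx": 0,"ry": 0,"rz": 1,"grip": -1}
    - {"tx": 0.5,"ty": 1,"tz": 0,"rx": 0,"ry": 0,"rz": 1,"grip": -1}

```text
clock: 2.68
tcp_pos: [0.3036, -0.4433, 0.2922]
orientation: [2.065, 2.366, -0.001]
contact_force: [-0.2, -1.2, -0.1]
grip_width: 0.0854
```

Emit:
drive_tool:
  commands:
    - {"tx": 0.5,"ty": 1,"tz": 0,"rx": 0,"ry": 0,"rz": 1,"grip": -1}
    - {"tx": 0.5,"ty": 1,"tz": 0,"rx": 0,"ry": 0,"rz": 1,"grip": -1}
    - {"tx": 0.5,"ty": 1,"tz": 0,"rx": 0,"ry": 0,"rz": 1,"grip": -1}
    - {"tx": 0.5,"ty": 1,"tz": 0,"rx": 0,"ry": 0,"rz": 1,"grip": -1}
    - {"tx": 0.5,"ty": 1,"tz": 0,"rx": 0,"ry": 0,"rz": 1,"grip": -1}
    - {"tx": 0.5,"ty": 1,"tz": 0,"rx": 0,"ry": 0,"rz": 1,"grip": -1}
    - {"tx": 0.5,"ty": 1,"tz": 0,"rx": 0,"ry": 0,"rz": 1,"grip": -1}
    - {"tx": 0.5,"ty": 1,"tz": 0,"rx": 0,"ry": 0,"rz": 1,"grip": -1}
    - {"tx": 0.5,"ty": 1,"tz": 0,"rx": 0,"ry": 0,"rz": 1,"grip": -1}
    - {"tx": 0.5,"ty": 1,"tz": 0,"rx": 0,"ry": 0,"rz": 1,"grip": -1}

```text
clock: 3.92
tcp_pos: [0.4037, -0.2432, 0.2922]
orientation: [0.061, 3.14, -0.002]
contact_force: [-0.4, -0.0, 0.6]
grip_width: 0.0853
```

Emit:
drive_tool:
  commands:
    - {"tx": 0.6,"ty": 1,"tz": 0,"rx": 0,"ry": 0,"rz": 0.5,"grip": -1}
    - {"tx": 0.6,"ty": 1,"tz": 0,"rx": 0,"ry": 0,"rz": 0,"grip": -1}
    - {"tx": 0.6,"ty": 1,"tz": 0,"rx": 0,"ry": 0,"rz": 0,"grip": -1}
    - {"tx": 0.6,"ty": 1,"tz": 0,"rx": 0,"ry": 0,"rz": 0,"grip": -1}
    - {"tx": 0.6,"ty": 1,"tz": 0,"rx": 0,"ry": 0,"rz": 0,"grip": -1}
    - {"tx": 0.6,"ty": 1,"tz": 0,"rx": 0,"ry": 0,"rz": 0,"grip": -1}
    - {"tx": 0.6,"ty": 1,"tz": 0,"rx": 0,"ry": 0,"rz": 0,"grip": -1}
    - {"tx": 0.6,"ty": 1,"tz": 0,"rx": 0,"ry": 0,"rz": 0,"grip": -1}
    - {"tx": 0.6,"ty": 1,"tz": 0,"rx": 0,"ry": 0,"rz": 0,"grip": -1}
    - {"tx": 0.6,"ty": 1,"tz": 0,"rx": 0,"ry": 0,"rz": 0,"grip": -1}

```text
clock: 5.18
tcp_pos: [0.5239, -0.0427, 0.2917]
orientation: [-0.04, 3.141, -0.0]
contact_force: [0.7, 0.3, -0.1]
grip_width: 0.0855
```

Emit:
drive_tool:
  commands:
    - {"tx": 0.6,"ty": 1,"tz": 0,"rx": 0,"ry": 0,"rz": 0,"grip": -1}
    - {"tx": 0.6,"ty": 1,"tz": 0,"rx": 0,"ry": 0,"rz": 0,"grip": -1}
    - {"tx": 0,"ty": 0,"tz": 0,"rx": 0,"ry": 0,"rz": 0,"grip": -1}

```text
clock: 5.55
tcp_pos: [0.5479, -0.0014, 0.2917]
orientation: [-0.046, 3.141, 0.002]
contact_force: [-0.0, 0.2, -0.6]
grip_width: 0.0854
```

```bash
python3 - <<'E'
from h import *
f=grab("wrist"); save(f,"w1.png")
o=status.get_obs(); print(o["tcp_pos"],o["orientation"],o["joints"])
for m in spotter.masks_of("wrist","book_center"):
    P,uv=cloud(f,m["mask"]); print(m["confidence"],np.array(m["position"])*[512,384],np.median(P,0),cv2.minAreaRect(P[:,:2].astype(np.float32)))
E
```

```text
[ 0.54739708 -0.00296012  0.29149711] [-4.33742325e-02  3.14121330e+00  2.29266683e-04] [ 0.53095516  0.3043639  -0.78159981  1.74900383  0.22996841  1.1825413
  1.28290515]
0.96 [247.3984 164.8896] [ 0.55770596 -0.00202138  0.01836499] ((0.5595303773880005, -0.0015117861330509186), (0.08978784829378128, 0.05697059631347656), 2.2019541263580322)
0.6 [240.0256  80.2944] [ 0.43709899 -0.02016396  0.01289143] ((0.4376700818538666, -0.01984870433807373), (0.06490258872509003, 0.04142444208264351), 63.4068489074707)
```

View pics/w1.png

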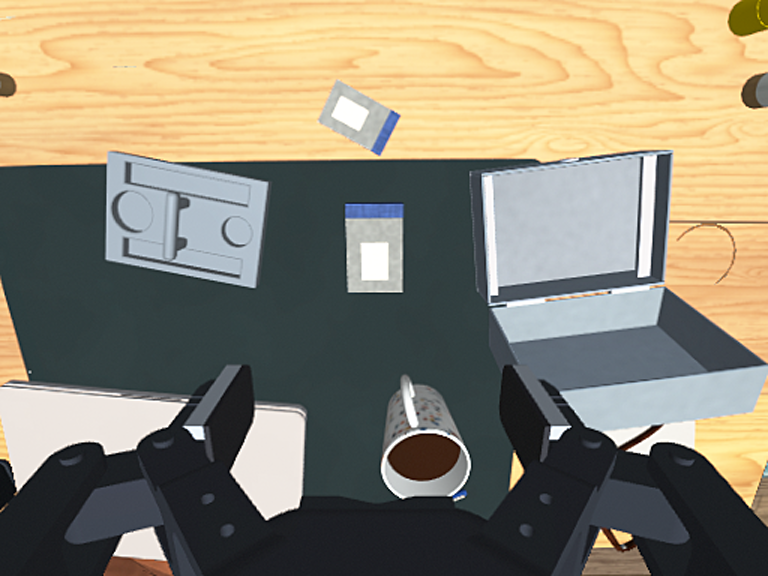

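The wrist view shows the large book at px (247,165), with the spine towards the robot. The tray's wide well is on its −y side, and the box and mug are clear of the grasp. I'm going down on the book.

Emit:
drive_tool:
  commands:
    - {"tx": 0.6,"ty": 0.1,"tz": -1,"rx": 0,"ry": 0,"rz": 0.1,"grip": -1}
    - {"tx": 0,"ty": 0,"tz": -1,"rx": 0,"ry": 0,"rz": 0,"grip": -1}
    - {"tx": 0,"ty": 0,"tz": -1,"rx": 0,"ry": 0,"rz": 0,"grip": -1}
    - {"tx": 0,"ty": 0,"tz": -1,"rx": 0,"ry": 0,"rz": 0,"grip": -1}
    - {"tx": 0,"ty": 0,"tz": -1,"rx": 0,"ry": 0,"rz": 0,"grip": -1}
    - {"tx": 0,"ty": 0,"tz": -1,"rx": 0,"ry": 0,"rz": 0,"grip": -1}
    - {"tx": 0,"ty": 0,"tz": -1,"rx": 0,"ry": 0,"rz": 0,"grip": -1}
    - {"tx": 0,"ty": 0,"tz": -1,"rx": 0,"ry": 0,"rz": 0,"grip": -1}
    - {"tx": 0,"ty": 0,"tz": -1,"rx": 0,"ry": 0,"rz": 0,"grip": -1}
    - {"tx": 0,"ty": 0,"tz": -1,"rx": 0,"ry": 0,"rz": 0,"grip": -1}

```text
clock: 6.9
tcp_pos: [0.5592, -0.0017, 0.09]
orientation: [0.064, -3.141, -0.0]
contact_force: [0.0, -1.1, -0.2]
grip_width: 0.086
```

Emit:
drive_tool:
  commands:
    - {"tx": 0,"ty": 0,"tz": -1,"rx": 0,"ry": 0,"rz": 0,"grip": -1}
    - {"tx": 0,"ty": 0,"tz": -1,"rx": 0,"ry": 0,"rz": 0,"grip": -1}
    - {"tx": 0,"ty": 0,"tz": -1,"rx": 0,"ry": 0,"rz": 0,"grip": -1}
    - {"tx": 0,"ty": 0,"tz": -0.5,"rx": 0,"ry": 0,"rz": 0,"grip": -1}
    - {"tx": 0,"ty": 0,"tz": 0,"rx": 0,"ry": 0,"rz": 0,"grip": -1}
    - {"tx": 0,"ty": 0,"tz": 0,"rx": 0,"ry": 0,"rz": 0,"grip": -1}

```text
clock: 7.65
tcp_pos: [0.5598, -0.0015, 0.0219]
orientation: [-0.064, 3.14, 0.0]
contact_force: [0.6, 0.1, -0.0]
grip_width: 0.0858
```

```bash
python3 - <<'E'
from h import *
f=grab("wrist"); save(f,"w2.png")
o=status.get_obs(); print(o["tcp_pos"],o["orientation"])
for m in spotter.masks_of("wrist","book_center"):
    P,uv=cloud(f,m["mask"]); print(m["confidence"],np.array(m["position"])*[512,384],np.median(P,0),cv2.minAreaRect(P[:,:2].astype(np.float32)))
E
```

```text
[ 0.55986109 -0.00159539  0.02201227] [-6.34866275e-02  3.13959158e+00  5.51317261e-05]
0.78 [234.7008  27.9168] [ 0.44612563 -0.0124925   0.01281953] ((0.45200949907302856, -0.019850067794322968), (0.03856520354747772, 0.08227866888046265), 1.9218244552612305)
0.68 [248.2176 230.208 ] [ 0.552186   -0.00150334  0.01832051] ((0.5667751431465149, 0.00022558122873306274), (0.10485384613275528, 0.058789391070604324), 2.5346853733062744)
```

View pics/w2.png

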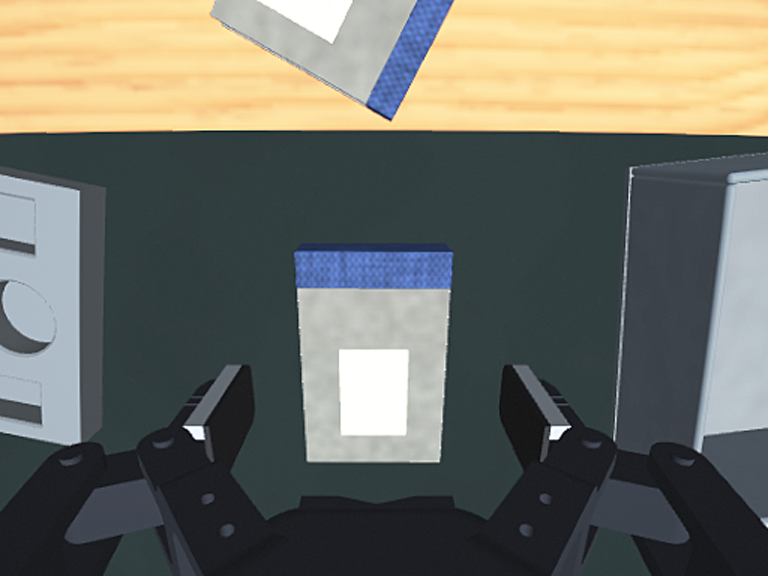

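Jaws straddle the book evenly (its edges are at px 200 and 300, the fingers outside them). Next I lower 20 mm and close.

Emit:
drive_tool:
  commands:
    - {"tx": 0,"ty": 0,"tz": -0.5,"rx": 0,"ry": 0,"rz": 0,"grip": -1}
    - {"tx": 0,"ty": 0,"tz": -0.5,"rx": 0,"ry": 0,"rz": 0,"grip": -0.6}
    - {"tx": 0,"ty": 0,"tz": 0,"rx": 0,"ry": 0,"rz": 0,"grip": -0.2}
    - {"tx": 0,"ty": 0,"tz": 0,"rx": 0,"ry": 0,"rz": 0,"grip": 0}
    - {"tx": 0,"ty": 0,"tz": 0,"rx": 0,"ry": 0,"rz": 0,"grip": 0}
    - {"tx": 0,"ty": 0,"tz": 0,"rx": 0,"ry": 0,"rz": 0,"grip": 0}
  grip_force: 40

```text
clock: 8.5
tcp_pos: [0.5593, -0.0017, 0.0014]
orientation: [-0.063, 3.141, 0.0]
contact_force: [-0.2, 0.1, -1.3]
grip_width: 0.0538
```

Emit:
drive_tool:
  commands:
    - {"tx": 0,"ty": 0,"tz": 0.5,"rx": 0,"ry": 0,"rz": 0,"grip": 0.2}
    - {"tx": 0,"ty": 0,"tz": 1,"rx": 0,"ry": 0,"rz": 0,"grip": 0.2}
    - {"tx": 0,"ty": 0,"tz": 1,"rx": 0,"ry": 0,"rz": 0,"grip": 0.2}
    - {"tx": 0,"ty": 0,"tz": 1,"rx": 0,"ry": 0,"rz": 0,"grip": 0.2}
    - {"tx": 0,"ty": 0,"tz": 1,"rx": 0,"ry": 0,"rz": 0,"grip": 0.2}
    - {"tx": 0,"ty": 0,"tz": 1,"rx": 0,"ry": 0,"rz": 0,"grip": 0.2}
    - {"tx": 0,"ty": 0,"tz": 1,"rx": 0,"ry": 0,"rz": 0,"grip": 0.2}

```text
clock: 9.38
tcp_pos: [0.5592, -0.0017, 0.1327]
orientation: [-0.064, 3.141, -0.0]
contact_force: [0.2, -0.5, -0.6]
grip_width: 0.0539
```

```bash
python3 - <<'E'
from h import *
f=grab("wrist"); save(f,"w3.png")
o=status.get_obs(); print(o["tcp_pos"],o["orientation"])
E
```

```text
[ 0.56073429 -0.00135019  0.13518066] [-6.36262914e-02  3.13718975e+00 -1.81920457e-04]
```

View pics/w3.png

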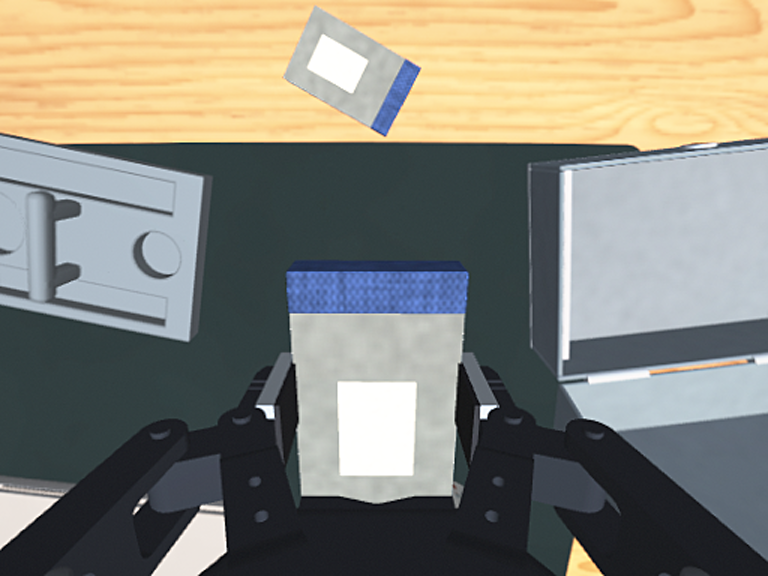

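Emit:
drive_tool:
  commands:
    - {"tx": -0.1,"ty": 0.2,"tz": 1,"rx": 0,"ry": 0,"rz": 0,"grip": 0.2}
    - {"tx": -0.2,"ty": 1,"tz": 1,"rx": 0,"ry": 0,"rz": 0,"grip": 0.2}
    - {"tx": -0.2,"ty": 1,"tz": 1,"rx": 0,"ry": 0,"rz": 0,"grip": 0.2}
    - {"tx": -0.2,"ty": 1,"tz": 1,"rx": 0,"ry": 0,"rz": 0,"grip": 0.2}
    - {"tx": -0.2,"ty": 1,"tz": 1,"rx": 0,"ry": 0,"rz": 0,"grip": 0.2}
    - {"tx": -0.2,"ty": 1,"tz": 1,"rx": 0,"ry": 0,"rz": 0.2,"grip": 0.2}
    - {"tx": -0.2,"ty": 1,"tz": 1,"rx": 0,"ry": 0,"rz": 0.4,"grip": 0.2}
    - {"tx": -0.2,"ty": 1,"tz": 0,"rx": 0,"ry": 0,"rz": 0.3,"grip": 0.2}
    - {"tx": 0,"ty": 1,"tz": 0,"rx": 0,"ry": 0,"rz": 0,"grip": 0.2}
    - {"tx": 0,"ty": 1,"tz": 0,"rx": 0,"ry": 0,"rz": 0,"grip": 0.2}

```text
clock: 10.68
tcp_pos: [0.5284, 0.1834, 0.2705]
orientation: [0.262, -3.129, 0.001]
contact_force: [0.2, -0.8, -1.7]
grip_width: 0.0533
```

```bash
python3 - <<'E'
from h import *
f=grab("wrist"); save(f,"w4.png")
o=status.get_obs(); print(o["tcp_pos"],o["orientation"],o["grip_width"])
P,uv=cloud(f)
m=(P[:,2]>.046)&(P[:,2]<.054)&(P[:,0]>.4)&(P[:,0]<.6)&(P[:,1]>.05)&(P[:,1]<.33)
q=P[m]; print(len(q),cv2.minAreaRect(q[:,:2].astype(np.float32)))
v=f["frame"].copy()
for u in uv[m]: v[u[1],u[0]]=(0,0,255)
cv2.imwrite("pics/w4b.png",cv2.resize(v,None,fx=1.5,fy=1.5))
E
```

```text
[0.52781066 0.18678994 0.27080362] [ 0.26695515 -3.12930944 -0.00338634] 0.053511458753678014
830 ((0.5295975208282471, 0.1824711263179779), (0.12348898500204086, 0.17053742706775665), 8.673517227172852)
```

View pics/w4b.png

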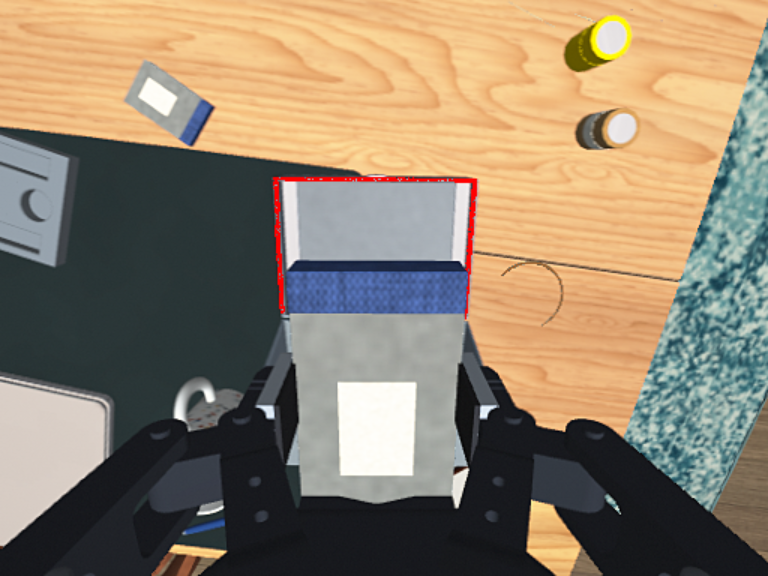

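The rim fit gives 123.5×170.5 mm against the true 124×170, centred at (0.5296, 0.1825) with yaw 8.7°. The roll at px (415,86) is the wanted brown thick one, next to the yellow decoy. I'm lowering the book into the box.

Emit:
drive_tool:
  commands:
    - {"tx": 0.1,"ty": -0.2,"tz": -1,"rx": 0,"ry": 0,"rz": -0.1,"grip": 0.2}
    - {"tx": 0,"ty": 0,"tz": -1,"rx": 0,"ry": 0,"rz": 0,"grip": 0.2}
    - {"tx": 0,"ty": 0,"tz": -1,"rx": 0,"ry": 0,"rz": 0,"grip": 0.2}
    - {"tx": 0,"ty": 0,"tz": -1,"rx": 0,"ry": 0,"rz": 0,"grip": 0.2}
    - {"tx": 0,"ty": 0,"tz": -1,"rx": 0,"ry": 0,"rz": 0,"grip": 0.2}
    - {"tx": 0,"ty": 0,"tz": -1,"rx": 0,"ry": 0,"rz": 0,"grip": 0.2}
    - {"tx": 0,"ty": 0,"tz": -1,"rx": 0,"ry": 0,"rz": 0,"grip": 0.2}
    - {"tx": 0,"ty": 0,"tz": -1,"rx": 0,"ry": 0,"rz": 0,"grip": 0.2}
    - {"tx": 0,"ty": 0,"tz": -1,"rx": 0,"ry": 0,"rz": 0,"grip": 0.2}
    - {"tx": 0,"ty": 0,"tz": -0.5,"rx": 0,"ry": 0,"rz": 0,"grip": 0.2}

```text
clock: 11.98
tcp_pos: [0.5307, 0.1781, 0.0798]
orientation: [0.239, -3.131, 0.001]
contact_force: [0.2, 0.8, -2.2]
grip_width: 0.0538
```

Emit:
drive_tool:
  commands:
    - {"tx": 0,"ty": 0,"tz": -0.5,"rx": 0,"ry": 0,"rz": 0,"grip": 0.2}
    - {"tx": 0,"ty": 0,"tz": -0.5,"rx": 0,"ry": 0,"rz": 0,"grip": 0.2}
    - {"tx": 0,"ty": 0,"tz": -0.5,"rx": 0,"ry": 0,"rz": 0,"grip": 0.2}
    - {"tx": 0,"ty": 0,"tz": -0.5,"rx": 0,"ry": 0,"rz": 0,"grip": 0.2}
    - {"tx": 0,"ty": 0,"tz": -0.5,"rx": 0,"ry": 0,"rz": 0,"grip": 0.2}
    - {"tx": 0,"ty": 0,"tz": -0.5,"rx": 0,"ry": 0,"rz": 0,"grip": 0.2}
    - {"tx": 0,"ty": 0,"tz": -0.3,"rx": 0,"ry": 0,"rz": 0,"grip": 0.2}
    - {"tx": 0,"ty": 0,"tz": 0,"rx": 0,"ry": 0,"rz": 0,"grip": 0.2}
    - {"tx": 0,"ty": 0,"tz": 0,"rx": 0,"ry": 0,"rz": 0,"grip": 0.2}

```text
clock: 13.1
tcp_pos: [0.5314, 0.1785, 0.0155]
orientation: [-0.239, 3.132, 0.0]
contact_force: [-0.0, 0.1, -0.5]
grip_width: 0.0534
```

Emit:
drive_tool:
  commands:
    - {"tx": 0,"ty": 0.15,"tz": -0.25,"rx": 0,"ry": 0,"rz": 0,"grip": 0.2}
    - {"tx": 0,"ty": 0,"tz": -0.25,"rx": 0,"ry": 0,"rz": 0,"grip": 0.2}
    - {"tx": 0,"ty": 0,"tz": -0.1,"rx": 0,"ry": 0,"rz": 0,"grip": 0.2}
    - {"tx": 0,"ty": 0,"tz": 0,"rx": 0,"ry": 0,"rz": 0,"grip": 0.2}

```text
clock: 13.6
tcp_pos: [0.531, 0.1813, 0.0034]
orientation: [0.239, -3.132, 0.001]
contact_force: [-2.2, -0.4, 3.2]
grip_width: 0.0534
```

Contact (3 N up). Releasing.

Emit:
drive_tool:
  commands:
    - {"tx": 0,"ty": 0,"tz": 0,"rx": 0,"ry": 0,"rz": 0,"grip": -0.2}
    - {"tx": 0,"ty": 0,"tz": 0,"rx": 0,"ry": 0,"rz": 0,"grip": -0.6}
    - {"tx": 0,"ty": 0,"tz": 0,"rx": 0,"ry": 0,"rz": 0,"grip": -0.8}
    - {"tx": 0,"ty": 0,"tz": 0.5,"rx": 0,"ry": 0,"rz": 0,"grip": -0.8}
    - {"tx": 0,"ty": 0,"tz": 1,"rx": 0,"ry": 0,"rz": 0,"grip": -0.8}
    - {"tx": 0,"ty": 0,"tz": 1,"rx": 0,"ry": 0,"rz": 0,"grip": -0.8}
    - {"tx": 0,"ty": 0,"tz": 1,"rx": 0,"ry": 0,"rz": 0,"grip": -0.8}
    - {"tx": 0,"ty": 0,"tz": 1,"rx": 0,"ry": 0,"rz": 0,"grip": -0.8}
    - {"tx": 0,"ty": 0,"tz": 1,"rx": 0,"ry": 0,"rz": 0,"grip": -0.8}
    - {"tx": 0,"ty": 0,"tz": 1,"rx": 0,"ry": 0,"rz": 0,"grip": -0.8}

```text
clock: 14.85
tcp_pos: [0.5312, 0.1813, 0.1347]
orientation: [-0.239, 3.132, 0.0]
contact_force: [-0.4, 0.2, -1.0]
grip_width: 0.0768
```

```bash
python3 - <<'E'
from h import *
f=grab("wrist"); save(f,"w5.png")
o=status.get_obs(); print(o["tcp_pos"],o["orientation"],o["grip_width"])
for m in spotter.masks_of("wrist","book_center"):
    P,uv=cloud(f,m["mask"]); print(m["confidence"],np.array(m["position"])*[512,384],np.median(P,0),cv2.minAreaRect(P[:,:2].astype(np.float32)))
E
```

```text
[0.53254671 0.18216059 0.13716266] [-2.38601211e-01  3.12884382e+00  1.53497182e-03] 0.07691090461921823
0.64 [247.296  186.5856] [0.52799879 0.18192985 0.02138628] ((0.5324037075042725, 0.1819561868906021), (0.09092369675636292, 0.0575130358338356), 10.268219947814941)
0.48 [252.0064 302.7072] [0.62891032 0.19802554 0.0555763 ] ((0.6113795042037964, 0.18916840851306915), (0.1419675499200821, 0.1545330286026001), 42.696964263916016)
```

View pics/w5.png

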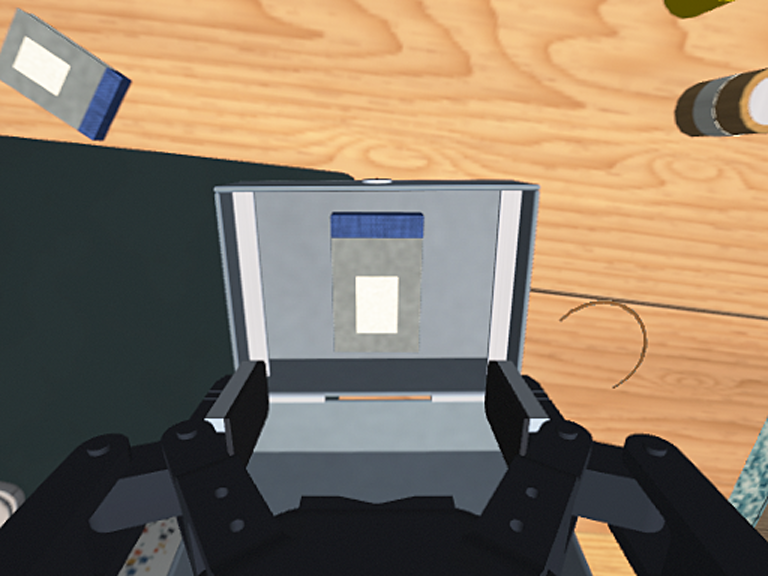

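Book lies flat mid-floor. Now to the tray.

Emit:
drive_tool:
  commands:
    - {"tx": 0,"ty": 0,"tz": 1,"rx": 0,"ry": 0,"rz": 0,"grip": -0.8}
    - {"tx": 0,"ty": 0,"tz": 1,"rx": 0,"ry": 0,"rz": 0,"grip": -0.8}
    - {"tx": 0,"ty": -1,"tz": 1,"rx": 0,"ry": 0,"rz": -0.5,"grip": -0.8}
    - {"tx": 0,"ty": -1,"tz": 1,"rx": 0,"ry": 0,"rz": -0.5,"grip": -0.8}
    - {"tx": 0,"ty": -1,"tz": 1,"rx": 0,"ry": 0,"rz": -0.5,"grip": -0.8}
    - {"tx": 0,"ty": -1,"tz": 0,"rx": 0,"ry": 0,"rz": -0.5,"grip": -0.8}
    - {"tx": 0,"ty": -1,"tz": 0,"rx": 0,"ry": 0,"rz": -0.3,"grip": -0.8}
    - {"tx": 0,"ty": -1,"tz": 0,"rx": 0,"ry": 0,"rz": 0,"grip": -0.8}
    - {"tx": 0,"ty": -1,"tz": 0,"rx": 0,"ry": 0,"rz": 0,"grip": -0.8}
    - {"tx": 0,"ty": -1,"tz": 0,"rx": 0,"ry": 0,"rz": 0,"grip": -0.8}

```text
clock: 16.2
tcp_pos: [0.5305, 0.0198, 0.2322]
orientation: [-0.267, -3.128, 0.0]
contact_force: [1.1, -0.5, -0.3]
grip_width: 0.0768
```

Emit:
drive_tool:
  commands:
    - {"tx": 0,"ty": -1,"tz": 0,"rx": 0,"ry": 0,"rz": 0,"grip": -0.8}
    - {"tx": 0,"ty": -1,"tz": 0,"rx": 0,"ry": 0,"rz": 0,"grip": -0.8}
    - {"tx": 0,"ty": -1,"tz": 0,"rx": 0,"ry": 0,"rz": 0,"grip": -0.8}
    - {"tx": 0,"ty": -1,"tz": 0,"rx": 0,"ry": 0,"rz": 0,"grip": -0.8}
    - {"tx": 0,"ty": -1,"tz": 0,"rx": 0,"ry": 0,"rz": 0,"grip": -0.8}
    - {"tx": 0,"ty": -1,"tz": 0,"rx": 0,"ry": 0,"rz": 0,"grip": -0.8}
    - {"tx": 0,"ty": -1,"tz": 0,"rx": 0,"ry": 0,"rz": 0,"grip": -0.8}
    - {"tx": 0,"ty": -1,"tz": 0,"rx": 0,"ry": 0,"rz": 0,"grip": -0.8}
    - {"tx": 0,"ty": -0.8,"tz": 0,"rx": 0,"ry": 0,"rz": 0,"grip": -0.8}
    - {"tx": 0,"ty": 0,"tz": 0,"rx": 0,"ry": 0,"rz": 0,"grip": -0.8}

```text
clock: 17.45
tcp_pos: [0.531, -0.1563, 0.233]
orientation: [-0.269, -3.13, 0.0]
contact_force: [0.8, 0.0, 0.6]
grip_width: 0.0767
```

Emit:
drive_tool:
  commands:
    - {"tx": 0,"ty": -0.8,"tz": 0,"rx": 0,"ry": 0,"rz": 0,"grip": -0.8}
    - {"tx": 0,"ty": 0,"tz": 0,"rx": 0,"ry": 0,"rz": 0,"grip": -0.8}
    - {"tx": 0,"ty": 0,"tz": 0,"rx": 0,"ry": 0,"rz": 0,"grip": -0.8}

```text
clock: 17.82
tcp_pos: [0.5313, -0.1703, 0.2333]
orientation: [-0.264, -3.13, -0.0]
contact_force: [0.5, -0.5, 0.2]
grip_width: 0.0768
```

```bash
cat > tray.py <<'E'
from h import *
import sys
def run(name,zc,ctr,zlo,zhi):
    f=grab("wrist"); save(f,name)
    o=status.get_obs(); a=o["orientation"]; print(o["tcp_pos"].round(4),"yaw",np.degrees(np.arctan2(*R.from_rotvec(a).as_matrix()[1::-1,0]))%360,o["grip_width"])
    P,uv=cloud(f)
    near=(np.hypot(P[:,0]-ctr[0],P[:,1]-ctr[1])<.11)
    for nm,(a,b) in dict(plate=(zlo,zhi)).items():
        q=P[near&(P[:,2]>a)&(P[:,2]<b)]; print(nm,len(q),cv2.minAreaRect(q[:,:2].astype(np.float32)),np.median(q[:,2]))
    q=P[(np.hypot(P[:,0]-ctr[0],P[:,1]-ctr[1])<.06)&(P[:,2]>zhi+.02)&(P[:,2]<zhi+.04)]
    if len(q)>10: print("bar",len(q),cv2.minAreaRect(q[:,:2].astype(np.float32)),np.percentile(q[:,2],[50,95]))
    return f
if __name__=="__main__": run("w6.png",0,(.538,-.19),.011,.021)
E
python3 tray.py
```

```text
[ 0.5313 -0.1701  0.2333] yaw 170.3623933756329 0.07677025562641736
plate 5602 ((0.5375205874443054, -0.1908695250749588), (0.15489263832569122, 0.10755359381437302), 80.20420837402344) 0.0181566202601256
bar 465 ((0.5370573401451111, -0.19040492177009583), (0.01101299375295639, 0.06257510930299759), 80.31346130371094) [0.0506247  0.05209545]
```

View pics/w6.png

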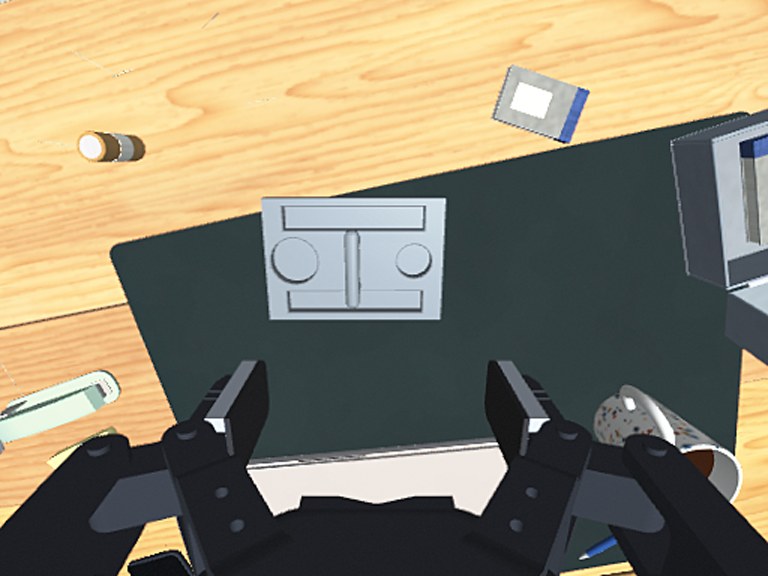

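Emit:
drive_tool:
  commands:
    - {"tx": 0.3,"ty": -1,"tz": -1,"rx": 0,"ry": 0,"rz": 0,"grip": -0.6}
    - {"tx": 0,"ty": 0,"tz": -1,"rx": 0,"ry": 0,"rz": 0,"grip": -0.4}
    - {"tx": 0,"ty": 0,"tz": -1,"rx": 0,"ry": 0,"rz": 0,"grip": -0.2}
    - {"tx": 0,"ty": 0,"tz": -1,"rx": 0,"ry": 0,"rz": 0,"grip": -0.2}
    - {"tx": 0,"ty": 0,"tz": -1,"rx": 0,"ry": 0,"rz": 0,"grip": -0.2}
    - {"tx": 0,"ty": 0,"tz": -1,"rx": 0,"ry": 0,"rz": 0,"grip": -0.2}
    - {"tx": 0,"ty": 0,"tz": -1,"rx": 0,"ry": 0,"rz": 0,"grip": -0.2}
    - {"tx": 0,"ty": 0,"tz": -0.5,"rx": 0,"ry": 0,"rz": 0,"grip": -0.2}
    - {"tx": 0,"ty": 0,"tz": 0,"rx": 0,"ry": 0,"rz": 0,"grip": -0.2}
    - {"tx": 0,"ty": 0,"tz": 0,"rx": 0,"ry": 0,"rz": 0,"grip": -0.2}

```text
clock: 19.12
tcp_pos: [0.5378, -0.1908, 0.0839]
orientation: [0.265, 3.129, -0.0]
contact_force: [0.1, 0.1, 0.7]
grip_width: 0.0512
```

```bash
python3 - <<'E'
from tray import *
f=run("w7.png",0,(.538,-.19),.011,.021)
E
```

```text
[ 0.5378 -0.1908  0.0841] yaw 170.31570262712998 0.05119284753365402
plate 14511 ((0.53785640001297, -0.1899099200963974), (0.1546712964773178, 0.10908613353967667), 80.14762115478516) 0.018107475653517696
bar 1364 ((0.5371066927909851, -0.1904299408197403), (0.01082958746701479, 0.06294897198677063), 80.63395690917969) [0.05052615 0.05182664]
```

View pics/w7.png

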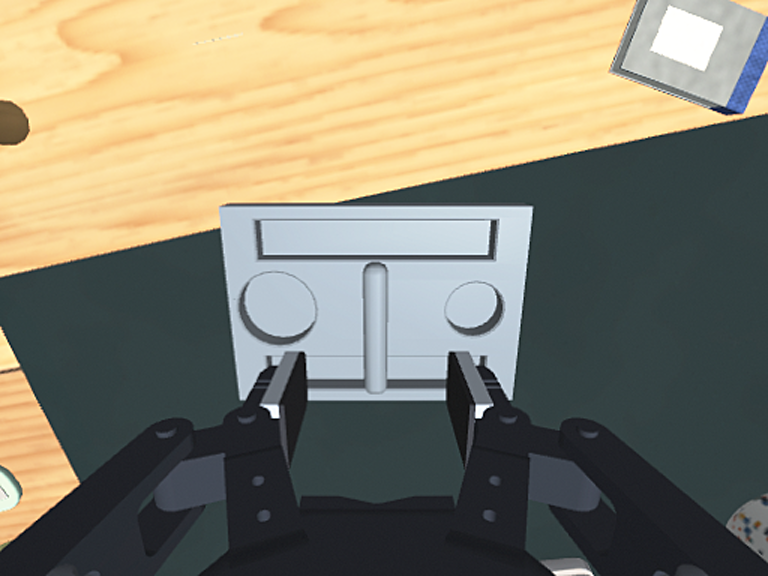

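Bar is centred between the jaws (px 250). Down 60 mm and close.

Emit:
drive_tool:
  commands:
    - {"tx": 0,"ty": 0,"tz": -1,"rx": 0,"ry": 0,"rz": 0,"grip": -0.2}
    - {"tx": 0,"ty": 0,"tz": -1,"rx": 0,"ry": 0,"rz": 0,"grip": -0.2}
    - {"tx": 0,"ty": 0,"tz": -0.5,"rx": 0,"ry": 0,"rz": 0,"grip": -0.2}
    - {"tx": 0,"ty": 0,"tz": -0.5,"rx": 0,"ry": 0,"rz": 0,"grip": -0.2}
    - {"tx": 0,"ty": 0,"tz": 0,"rx": 0,"ry": 0,"rz": 0,"grip": 0.3}
    - {"tx": 0,"ty": 0,"tz": 0,"rx": 0,"ry": 0,"rz": 0,"grip": 0.7}
    - {"tx": 0,"ty": 0,"tz": 0,"rx": 0,"ry": 0,"rz": 0,"grip": 1}
    - {"tx": 0,"ty": 0,"tz": 0,"rx": 0,"ry": 0,"rz": 0,"grip": 1}
    - {"tx": 0,"ty": 0,"tz": 0,"rx": 0,"ry": 0,"rz": 0,"grip": 1}
  grip_force: 70

```text
clock: 20.3
tcp_pos: [0.5377, -0.1907, 0.0239]
orientation: [0.265, 3.129, -0.0]
contact_force: [-0.1, 0.5, 6.0]
grip_width: 0.0099
```

Emit:
drive_tool:
  commands:
    - {"tx": 0,"ty": 0,"tz": 0.4,"rx": 0,"ry": 0,"rz": 0,"grip": 1}
    - {"tx": 0,"ty": 0,"tz": 0.8,"rx": 0,"ry": 0,"rz": 0,"grip": 1}
    - {"tx": 0,"ty": 0,"tz": 1,"rx": 0,"ry": 0,"rz": 0,"grip": 1}
    - {"tx": 0,"ty": 0,"tz": 1,"rx": 0,"ry": 0,"rz": 0,"grip": 1}
    - {"tx": 0,"ty": 0,"tz": 1,"rx": 0,"ry": 0,"rz": 0,"grip": 1}
    - {"tx": 0,"ty": 0,"tz": 1,"rx": 0,"ry": 0,"rz": 0,"grip": 1}
    - {"tx": 0,"ty": 0,"tz": 1,"rx": 0,"ry": 0,"rz": 0,"grip": 1}
    - {"tx": 0,"ty": 0,"tz": 1,"rx": 0,"ry": 0,"rz": 0,"grip": 1}
    - {"tx": 0,"ty": 0,"tz": 0,"rx": 0,"ry": 0,"rz": 0,"grip": 1}

```text
clock: 21.42
tcp_pos: [0.5385, -0.1909, 0.1693]
orientation: [0.265, 3.127, -0.001]
contact_force: [-0.5, -0.7, -2.7]
grip_width: 0.0093
```

```bash
python3 - <<'E'
from h import *
f=grab("wrist"); save(f,"w8.png"); o=status.get_obs(); print(o["tcp_pos"],o["orientation"],o["grip_width"])
g=grab("side"); save(g,"s8.png")
E
```

```text
[ 0.53755045 -0.19085666  0.16796195] [ 2.65262406e-01  3.12917485e+00 -7.26726630e-04] 0.009741376464564062
```

View pics/w8.png

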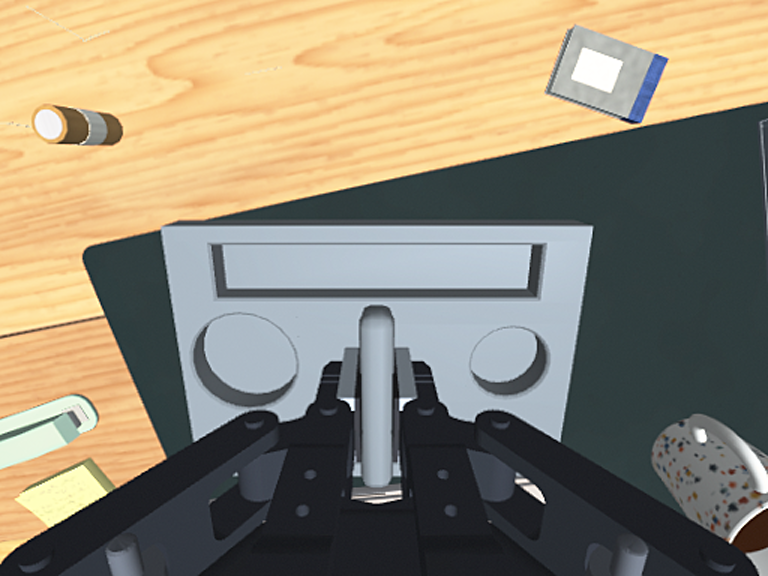

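View pics/s8.png

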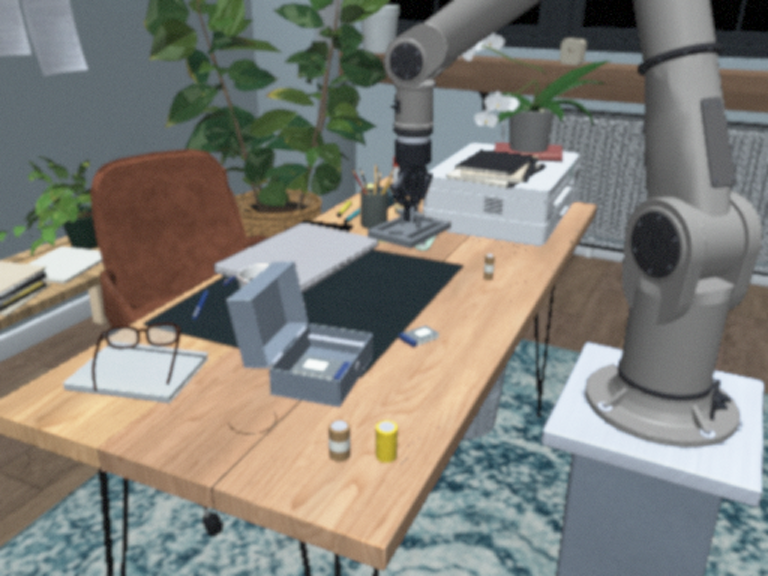

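Emit:
drive_tool:
  commands:
    - {"tx": 0,"ty": 0,"tz": 1,"rx": 0,"ry": 0,"rz": 0,"grip": 1}
    - {"tx": 0,"ty": 0.5,"tz": 1,"rx": 0,"ry": 0,"rz": 0,"grip": 1}
    - {"tx": 0,"ty": 1,"tz": 1,"rx": 0,"ry": 0,"rz": 0.2,"grip": 1}
    - {"tx": 0,"ty": 1,"tz": 0.5,"rx": 0,"ry": 0,"rz": 0.3,"grip": 1}
    - {"tx": 0,"ty": 1,"tz": 0,"rx": 0,"ry": 0,"rz": 0.3,"grip": 1}
    - {"tx": 0,"ty": 1,"tz": 0,"rx": 0,"ry": 0,"rz": 0.3,"grip": 1}
    - {"tx": 0,"ty": 1,"tz": 0,"rx": 0,"ry": 0,"rz": 0.3,"grip": 1}
    - {"tx": 0,"ty": 1,"tz": 0,"rx": 0,"ry": 0,"rz": 0.3,"grip": 1}
    - {"tx": 0,"ty": 1,"tz": 0,"rx": 0,"ry": 0,"rz": 0.3,"grip": 1}
    - {"tx": 0,"ty": 1,"tz": 0,"rx": 0,"ry": 0,"rz": 0.3,"grip": 1}

```text
clock: 22.78
tcp_pos: [0.5372, -0.0194, 0.2372]
orientation: [0.243, -3.132, -0.0]
contact_force: [0.6, 0.1, -2.4]
grip_width: 0.0097
```

Emit:
drive_tool:
  commands:
    - {"tx": -0.1,"ty": 1,"tz": 0,"rx": 0,"ry": 0,"rz": 0,"grip": 1}
    - {"tx": -0.1,"ty": 1,"tz": 0,"rx": 0,"ry": 0,"rz": 0,"grip": 1}
    - {"tx": -0.1,"ty": 1,"tz": 0,"rx": 0,"ry": 0,"rz": 0,"grip": 1}
    - {"tx": -0.1,"ty": 1,"tz": 0,"rx": 0,"ry": 0,"rz": 0,"grip": 1}
    - {"tx": 0,"ty": 1,"tz": 0,"rx": 0,"ry": 0,"rz": 0,"grip": 1}
    - {"tx": 0,"ty": 1,"tz": 0,"rx": 0,"ry": 0,"rz": 0,"grip": 1}
    - {"tx": 0,"ty": 1,"tz": 0,"rx": 0,"ry": 0,"rz": 0,"grip": 1}
    - {"tx": 0,"ty": 1,"tz": 0,"rx": 0,"ry": 0,"rz": 0,"grip": 1}
    - {"tx": 0,"ty": 0.5,"tz": 0,"rx": 0,"ry": 0,"rz": 0,"grip": 1}
    - {"tx": 0,"ty": 0,"tz": 0,"rx": 0,"ry": 0,"rz": 0,"grip": 1}

```text
clock: 24.02
tcp_pos: [0.529, 0.1501, 0.2373]
orientation: [0.242, -3.132, -0.0]
contact_force: [0.2, -0.2, -2.1]
grip_width: 0.0098
```

Emit:
drive_tool:
  commands:
    - {"tx": 0,"ty": 0,"tz": 0,"rx": 0,"ry": 0,"rz": 0,"grip": 1}
    - {"tx": 0,"ty": 0,"tz": 0,"rx": 0,"ry": 0,"rz": 0,"grip": 1}

```text
clock: 24.28
tcp_pos: [0.5294, 0.1483, 0.2372]
orientation: [0.237, -3.133, 0.001]
contact_force: [-0.3, 0.2, -2.8]
grip_width: 0.0099
```

```bash
python3 - <<'E'
from h import *
f=grab("wrist"); save(f,"w9.png"); o=status.get_obs(); M=R.from_rotvec(o["orientation"]).as_matrix(); print(o["tcp_pos"],"yaw",np.degrees(np.arctan2(M[1,0],M[0,0]))%360,o["grip_width"])
P,uv=cloud(f)
m=(P[:,2]>.046)&(P[:,2]<.054)&(P[:,0]>.4)&(P[:,0]<.6)&(P[:,1]>.05)&(P[:,1]<.33)
q=P[m]; print(len(q),cv2.minAreaRect(q[:,:2].astype(np.float32)))
zt=o["tcp_pos"][2]-.0225+.015
d=np.hypot(P[:,0]-o["tcp_pos"][0],P[:,1]-o["tcp_pos"][1])
q=P[(abs(P[:,2]-zt)<.008)&(d<.11)]; print("plate",len(q),cv2.minAreaRect(q[:,:2].astype(np.float32)),np.median(q[:,2])-zt)
A=np.c_[q[:,:2]-o["tcp_pos"][:2],np.ones(len(q))]; print("tilt",np.linalg.lstsq(A,q[:,2],rcond=None)[0])
E
```

```text
[0.52938048 0.14842934 0.23725398] yaw 188.64712573606198 0.009679127533349267
568 ((0.4815007150173187, 0.1750965118408203), (0.02639523521065712, 0.1705630123615265), 8.711918830871582)
plate 21115 ((0.5299592614173889, 0.14997023344039917), (0.10931939631700516, 0.15568527579307556), 8.663790702819824) 0.0015849222612990543
tilt [0.00038893 0.00153592 0.23072477]
```

View pics/w9.png

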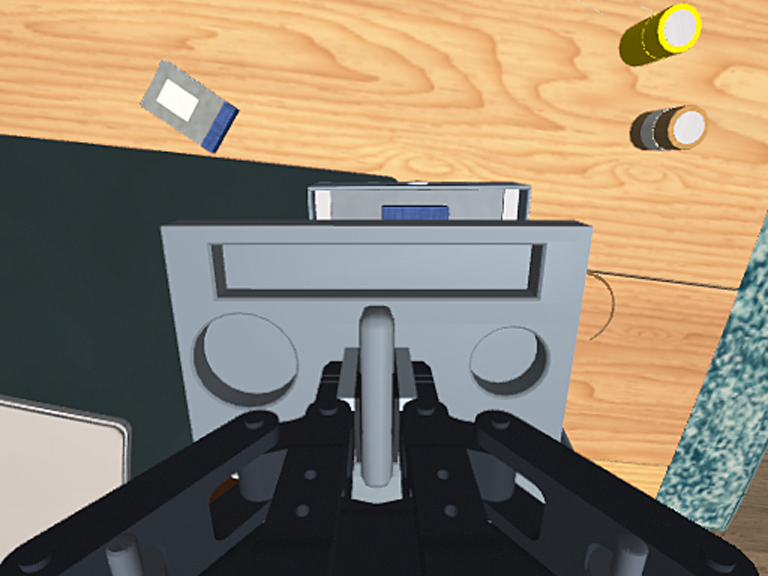

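Tray and box yaw agree (8.66° and 8.71°) and the tray is level. I'm shifting +33 mm in y and going down to just above the rim.

Emit:
drive_tool:
  commands:
    - {"tx": 0,"ty": 0.85,"tz": 0,"rx": 0,"ry": 0,"rz": 0,"grip": 1}
    - {"tx": 0,"ty": 0.8,"tz": -0.5,"rx": 0,"ry": 0,"rz": 0,"grip": 1}
    - {"tx": 0,"ty": 0,"tz": -1,"rx": 0,"ry": 0,"rz": 0,"grip": 1}
    - {"tx": 0,"ty": 0,"tz": -1,"rx": 0,"ry": 0,"rz": 0,"grip": 1}
    - {"tx": 0,"ty": 0,"tz": -1,"rx": 0,"ry": 0,"rz": 0,"grip": 1}
    - {"tx": 0,"ty": 0,"tz": -1,"rx": 0,"ry": 0,"rz": 0,"grip": 1}
    - {"tx": 0,"ty": 0,"tz": -1,"rx": 0,"ry": 0,"rz": 0,"grip": 1}
    - {"tx": 0,"ty": 0,"tz": -1,"rx": 0,"ry": 0,"rz": 0,"grip": 1}
    - {"tx": 0,"ty": 0,"tz": -0.5,"rx": 0,"ry": 0,"rz": 0,"grip": 1}
    - {"tx": 0,"ty": 0,"tz": 0,"rx": 0,"ry": 0,"rz": 0,"grip": 1}

```text
clock: 25.58
tcp_pos: [0.5289, 0.1822, 0.0966]
orientation: [0.239, -3.131, 0.0]
contact_force: [1.0, 0.3, -2.0]
grip_width: 0.01
```

Emit:
drive_tool:
  commands:
    - {"tx": 0,"ty": 0,"tz": 0,"rx": 0,"ry": 0,"rz": 0,"grip": 1}
    - {"tx": 0,"ty": 0,"tz": 0,"rx": 0,"ry": 0,"rz": 0,"grip": 1}

```text
clock: 25.82
tcp_pos: [0.5298, 0.1826, 0.0981]
orientation: [-0.239, 3.131, 0.001]
contact_force: [0.1, 0.3, -2.8]
grip_width: 0.0095
```

```bash
cat > fit.py <<'E'
from h import *
def go(name,zt=None):
    f=grab("wrist"); save(f,name); o=status.get_obs(); M=R.from_rotvec(o["orientation"]).as_matrix(); print(o["tcp_pos"],"yaw",np.degrees(np.arctan2(M[1,0],M[0,0]))%360,o["grip_width"])
    P,uv=cloud(f)
    m=(P[:,2]>.047)&(P[:,2]<.055)&(P[:,0]>.4)&(P[:,0]<.6)&(P[:,1]>.05)&(P[:,1]<.33)
    q=P[m]; r=cv2.minAreaRect(q[:,:2].astype(np.float32)); print("rim",len(q),r)
    b=np.radians(8.7); X=q[:,:2]@np.array([np.cos(b),np.sin(b)]); Y=q[:,:2]@np.array([-np.sin(b),np.cos(b)])
    print("rim box-frame x0 %.4f y %.4f..%.4f mid %.4f"%(np.percentile(X,.5),Y.min(),Y.max(),(Y.min()+Y.max())/2))
    if zt is None: zt=o["tcp_pos"][2]-.0225+.015
    d=np.hypot(P[:,0]-o["tcp_pos"][0],P[:,1]-o["tcp_pos"][1])
    q=P[(abs(P[:,2]-zt-.0015)<.005)&(d<.11)]; 
    X=q[:,:2]@np.array([np.cos(b),np.sin(b)]); Y=q[:,:2]@np.array([-np.sin(b),np.cos(b)])
    print("plate",len(q),cv2.minAreaRect(q[:,:2].astype(np.float32)),np.median(q[:,2])-zt)
    print("plate box-frame x0 %.4f y %.4f..%.4f mid %.4f"%(np.percentile(X,.5),Y.min(),Y.max(),(Y.min()+Y.max())/2))
    return f,P
E
python3 -c "
from fit import *
go('w10.png')"
```

```text
[0.5296965  0.18248377 0.09799151] yaw 188.71385826773266 0.009572109057511788
rim 1546 ((0.4749254882335663, 0.17415665090084076), (0.01269823219627142, 0.16952411830425262), 9.035468101501465)
rim box-frame x0 0.4891 y 0.0156..0.1851 mid 0.1003
plate 19663 ((0.5302417874336243, 0.184064120054245), (0.10895739495754242, 0.15560956299304962), 8.669977188110352) 0.0017615938737710751
plate box-frame x0 0.4977 y 0.0240..0.1796 mid 0.1018
```

View pics/w10.png

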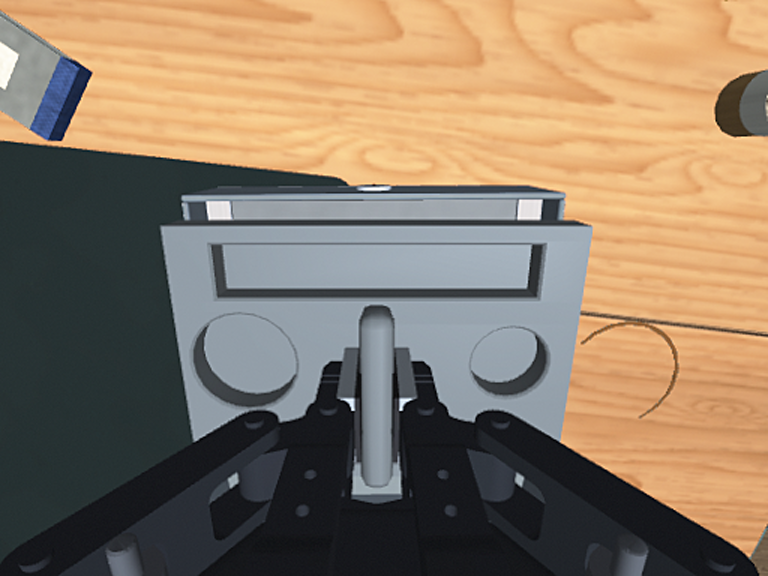

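Emit:
drive_tool:
  commands:
    - {"tx": -0.02,"ty": -0.06,"tz": -0.4,"rx": 0,"ry": 0,"rz": 0,"grip": 1}
    - {"tx": 0,"ty": 0,"tz": -0.5,"rx": 0,"ry": 0,"rz": 0,"grip": 1}
    - {"tx": 0,"ty": 0,"tz": -0.4,"rx": 0,"ry": 0,"rz": 0,"grip": 1}
    - {"tx": 0,"ty": 0,"tz": -0.3,"rx": 0,"ry": 0,"rz": 0,"grip": 1}
    - {"tx": 0,"ty": 0,"tz": 0,"rx": 0,"ry": 0,"rz": 0,"grip": 1}

```text
clock: 26.5
tcp_pos: [0.5284, 0.1811, 0.0646]
orientation: [0.239, -3.131, 0.0]
contact_force: [0.9, -0.1, -2.2]
grip_width: 0.0097
```

Emit:
drive_tool:
  commands:
    - {"tx": 0,"ty": 0,"tz": -0.2,"rx": 0,"ry": 0,"rz": 0,"grip": 1}
    - {"tx": 0,"ty": 0,"tz": -0.2,"rx": 0,"ry": 0,"rz": 0,"grip": 1}
    - {"tx": 0,"ty": 0,"tz": -0.2,"rx": 0,"ry": 0,"rz": 0,"grip": 1}
    - {"tx": 0,"ty": 0,"tz": 0,"rx": 0,"ry": 0,"rz": 0,"grip": 1}

```text
clock: 27.0
tcp_pos: [0.5289, 0.1811, 0.0539]
orientation: [-0.239, 3.132, -0.001]
contact_force: [-3.1, -2.5, 5.7]
grip_width: 0.0096
```

```bash
python3 -c "
from fit import *
f,P=go('w11.png')
o=status.get_obs(); print(o['contact_force'],o['tcp_pos'])
"
```

```text
[0.52889882 0.18111842 0.05394149] yaw 188.7212449220219 0.00946654497394294
rim 23669 ((0.529902994632721, 0.1832602620124817), (0.12420330196619034, 0.17097672820091248), 9.042759895324707)
rim box-frame x0 0.4894 y 0.0152..0.1866 mid 0.1009
plate 25205 ((0.5298994183540344, 0.1832588016986847), (0.12421062588691711, 0.17098215222358704), 9.036894798278809) 0.0017610600131332602
plate box-frame x0 0.4894 y 0.0152..0.1866 mid 0.1009
[-2.33514669 -2.00359191  5.67343225] [0.52889882 0.18111842 0.05394149]
```

View pics/w11.png

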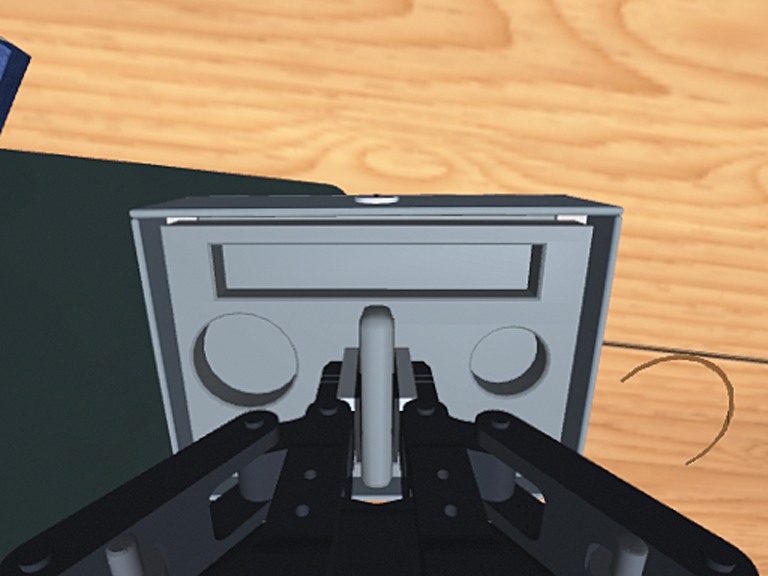

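The plate is inside the walls with even gaps and has contact on the ledges. Releasing.

Emit:
drive_tool:
  commands:
    - {"tx": 0,"ty": 0,"tz": -0.05,"rx": 0,"ry": 0,"rz": 0,"grip": 0.8}
    - {"tx": 0,"ty": 0,"tz": 0,"rx": 0,"ry": 0,"rz": 0,"grip": 0.5}
    - {"tx": 0,"ty": 0,"tz": 0,"rx": 0,"ry": 0,"rz": 0,"grip": 0.2}
    - {"tx": 0,"ty": 0,"tz": 0,"rx": 0,"ry": 0,"rz": 0,"grip": 0}
    - {"tx": 0,"ty": 0,"tz": 0.5,"rx": 0,"ry": 0,"rz": 0,"grip": 0}
    - {"tx": 0,"ty": 0,"tz": 1,"rx": 0,"ry": 0,"rz": 0,"grip": 0}
    - {"tx": 0,"ty": 0,"tz": 1,"rx": 0,"ry": 0,"rz": 0,"grip": 0}
    - {"tx": 0,"ty": 0,"tz": 1,"rx": 0,"ry": 0,"rz": 0,"grip": 0}
    - {"tx": 0,"ty": 0,"tz": 1,"rx": 0,"ry": 0,"rz": 0,"grip": 0}
    - {"tx": 0,"ty": 0,"tz": 1,"rx": 0,"ry": 0,"rz": 0,"grip": 0}

```text
clock: 28.3
tcp_pos: [0.5289, 0.1811, 0.1639]
orientation: [-0.239, 3.132, -0.0]
contact_force: [0.1, 0.2, 0.1]
grip_width: 0.0428
```

Emit:
drive_tool:
  commands:
    - {"tx": -0.5,"ty": 0,"tz": 1,"rx": 0,"ry": 0,"rz": 0,"grip": 0}
    - {"tx": -1,"ty": 0,"tz": 1,"rx": 0,"ry": 0,"rz": 0,"grip": 0}
    - {"tx": 0,"ty": 0,"tz": 0,"rx": 0,"ry": 0,"rz": 0,"grip": 0}
    - {"tx": 0,"ty": 0,"tz": 0,"rx": 0,"ry": 0,"rz": 0,"grip": 0}

```text
clock: 28.8
tcp_pos: [0.4993, 0.1807, 0.2023]
orientation: [-0.238, 3.132, -0.001]
contact_force: [0.4, -0.5, 0.5]
grip_width: 0.0427
```

```bash
python3 - <<'E'
from h import *
f=grab("wrist"); save(f,"w12.png"); o=status.get_obs(); print(o["tcp_pos"])
P,uv=cloud(f)
d=np.hypot(P[:,0]-.53,P[:,1]-.1825)
q=P[(d<.1)&(P[:,2]>.042)&(P[:,2]<.0488)]; print("plate",len(q),cv2.minAreaRect(q[:,:2].astype(np.float32)),np.median(q[:,2]))
A=np.c_[q[:,:2]-[.53,.18],np.ones(len(q))]; print("tilt",np.linalg.lstsq(A,q[:,2],rcond=None)[0])
q=P[(d<.05)&(P[:,2]>.072)&(P[:,2]<.09)]; print("bar",len(q),cv2.minAreaRect(q[:,:2].astype(np.float32)),np.median(q[:,2]))
q=P[(d<.11)&(P[:,2]>.0495)&(P[:,2]<.055)&(P[:,0]<.6)]; print("rim",len(q),cv2.minAreaRect(q[:,:2].astype(np.float32)),np.median(q[:,2]))
for n in ("thick_roll_center","thin_roll_center","wide_well","narrow_well"):
  for m in spotter.masks_of("wrist",n):
    q,_=cloud(f,m["mask"]); print(n,m["confidence"],np.array(m["position"])*[512,384],np.median(q,0),np.percentile(q[:,2],95))
E
```

```text
[0.49914298 0.18058404 0.20183762]
plate 6500 ((0.5285714864730835, 0.18260283768177032), (0.12397267669439316, 0.16460902988910675), 9.05128002166748) 0.0479302453614944
tilt [-2.58910269e-03  1.94369497e-05  4.74558752e-02]
bar 609 ((0.5286470651626587, 0.18201130628585815), (0.06261325627565384, 0.010944731533527374), 7.884650707244873) 0.08058494359421792
rim 1892 ((0.5378403067588806, 0.1844560205936432), (0.14007730782032013, 0.1697443723678589), 9.030113220214844) 0.05270442096855282
thick_roll_center 0.95 [430.1824 108.2112] [0.39751282 0.35294299 0.05197191] 0.05443628154017906
thick_roll_center 0.94 [424.192  38.784] [0.33809525 0.32577846 0.05211649] 0.054585759598390945
wide_well 0.62 [244.6848 195.9936] [0.52206185 0.18128099 0.04758968] 0.05043486687452542
narrow_well 0.71 [247.296  195.9936] [0.52187673 0.18139808 0.04759083] 0.050433654249381246
```

View pics/w12.png

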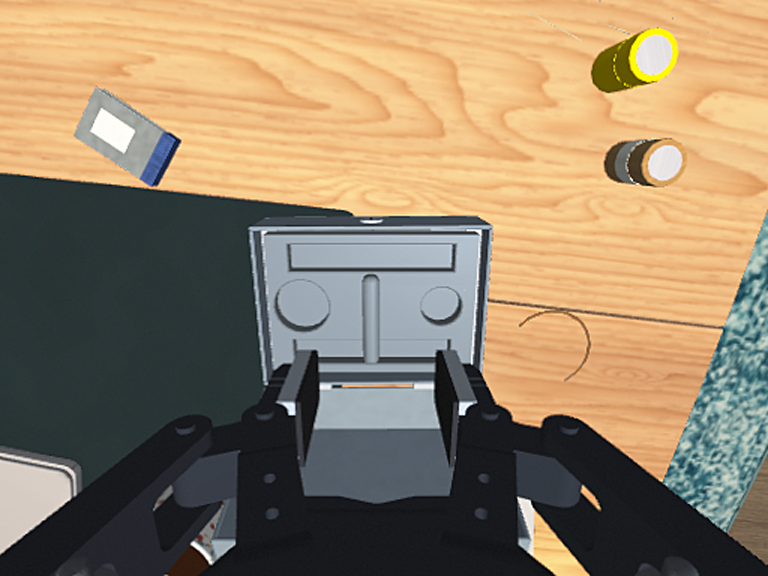

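Tray seated level: bar centre at (0.5286, 0.182), top at the expected height. Now the thick (brown) roll, px (430,108).

Emit:
drive_tool:
  commands:
    - {"tx": -0.5,"ty": 1,"tz": 0,"rx": 0,"ry": 0,"rz": 0,"grip": -0.4}
    - {"tx": -0.5,"ty": 1,"tz": 0,"rx": 0,"ry": 0,"rz": 0,"grip": -0.4}
    - {"tx": -0.5,"ty": 1,"tz": 0,"rx": 0,"ry": 0,"rz": 0,"grip": -0.4}
    - {"tx": -0.5,"ty": 1,"tz": 0,"rx": 0,"ry": 0,"rz": 0,"grip": -0.4}
    - {"tx": -0.5,"ty": 1,"tz": 0,"rx": 0,"ry": 0,"rz": 0,"grip": -0.4}
    - {"tx": -0.5,"ty": 1,"tz": 0,"rx": 0,"ry": 0,"rz": 0,"grip": -0.4}
    - {"tx": -0.5,"ty": 1,"tz": -0.5,"rx": 0,"ry": 0,"rz": 0,"grip": -0.4}
    - {"tx": -0.5,"ty": 1,"tz": -1,"rx": 0,"ry": 0,"rz": 0,"grip": -0.4}
    - {"tx": -0.5,"ty": 0.5,"tz": -1,"rx": 0,"ry": 0,"rz": 0,"grip": -0.4}
    - {"tx": -0.5,"ty": 0,"tz": -1,"rx": 0,"ry": 0,"rz": 0,"grip": -0.4}

```text
clock: 30.3
tcp_pos: [0.3982, 0.3522, 0.1314]
orientation: [0.241, -3.132, -0.001]
contact_force: [-0.2, -0.0, -0.1]
grip_width: 0.0599
```

Emit:
drive_tool:
  commands:
    - {"tx": 0,"ty": 0,"tz": 0,"rx": 0,"ry": 0,"rz": 0,"grip": -0.4}
    - {"tx": 0,"ty": 0,"tz": 0,"rx": 0,"ry": 0,"rz": 0,"grip": -0.4}

```text
clock: 30.55
tcp_pos: [0.3996, 0.3513, 0.1328]
orientation: [-0.238, 3.132, 0.001]
contact_force: [-0.2, 0.4, 0.3]
grip_width: 0.06
```

```bash
cat > roll.py <<'E'
from h import *
def roll(name,guess,top):
    f=grab("wrist"); save(f,name); o=status.get_obs(); M=R.from_rotvec(o["orientation"]).as_matrix(); print(o["tcp_pos"],"yaw",np.degrees(np.arctan2(M[1,0],M[0,0]))%360,o["grip_width"],"axis z",M[:,2].round(4))
    P,uv=cloud(f); d=np.hypot(P[:,0]-guess[0],P[:,1]-guess[1])
    q=P[(d<.03)&(abs(P[:,2]-top)<.005)]; q=q[q[:,2]>np.median(q[:,2])-.0015]
    print(len(q),cv2.minEnclosingCircle(q[:,:2].astype(np.float32)),q.mean(0),np.median(q[:,2]))
    r=cv2.fitEllipse(cv2.convexHull(q[:,:2].astype(np.float32))); print(r)
E
python3 -c "
from roll import *
roll('w13.png',(.397,.356),.053)"
```

```text
[0.39976784 0.35141581 0.13304805] yaw 188.67473291174417 0.059619951295465524 axis z [ 9.e-04  9.e-04 -1.e+00]
1041 ((0.39643609523773193, 0.36156928539276123), 0.015985839068889618) [0.39606714 0.36147284 0.05368492] 0.053687587287007094
((0.3965151011943817, 0.3615633249282837), (0.031094467267394066, 0.031523387879133224), 100.63616943359375)
```

View pics/w13.png

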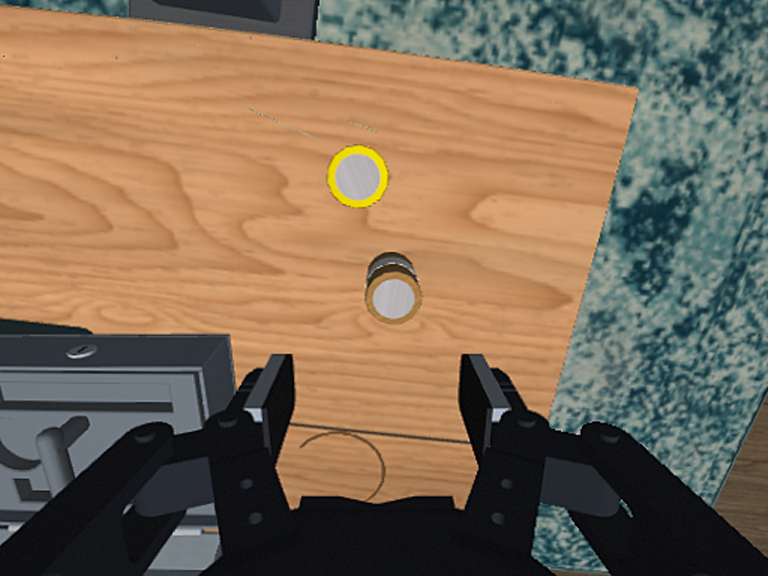

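Emit:
drive_tool:
  commands:
    - {"tx": -0.15,"ty": 0.5,"tz": -0.5,"rx": 0,"ry": 0,"rz": 0,"grip": -0.4}
    - {"tx": 0,"ty": 0,"tz": -1,"rx": 0,"ry": 0,"rz": 0,"grip": -0.4}
    - {"tx": 0,"ty": 0,"tz": -1,"rx": 0,"ry": 0,"rz": 0,"grip": -0.4}
    - {"tx": 0,"ty": 0,"tz": -1,"rx": 0,"ry": 0,"rz": 0,"grip": -0.4}
    - {"tx": 0,"ty": 0,"tz": -1,"rx": 0,"ry": 0,"rz": 0,"grip": -0.4}
    - {"tx": 0,"ty": 0,"tz": -1,"rx": 0,"ry": 0,"rz": 0,"grip": -0.4}
    - {"tx": 0,"ty": 0,"tz": 0,"rx": 0,"ry": 0,"rz": 0,"grip": -0.4}
    - {"tx": 0,"ty": 0,"tz": 0,"rx": 0,"ry": 0,"rz": 0,"grip": -0.4}

```text
clock: 31.6
tcp_pos: [0.396, 0.3615, 0.0226]
orientation: [-0.239, 3.132, 0.001]
contact_force: [0.8, -1.0, 0.5]
grip_width: 0.0599
```

Emit:
drive_tool:
  commands:
    - {"tx": 0,"ty": 0,"tz": 0,"rx": 0,"ry": 0,"rz": 0,"grip": 0}
    - {"tx": 0,"ty": 0,"tz": 0,"rx": 0,"ry": 0,"rz": 0,"grip": 0.2}
    - {"tx": 0,"ty": 0,"tz": 0,"rx": 0,"ry": 0,"rz": 0,"grip": 0.5}
    - {"tx": 0,"ty": 0,"tz": 0,"rx": 0,"ry": 0,"rz": 0,"grip": 0.5}
    - {"tx": 0,"ty": 0,"tz": 0,"rx": 0,"ry": 0,"rz": 0,"grip": 0.5}
    - {"tx": 0,"ty": 0,"tz": 0,"rx": 0,"ry": 0,"rz": 0,"grip": 0.5}
  grip_force: 40

```text
clock: 32.35
tcp_pos: [0.3962, 0.3613, 0.023]
orientation: [-0.238, 3.131, 0.0]
contact_force: [-0.8, -2.3, 6.7]
grip_width: 0.031
```

Emit:
drive_tool:
  commands:
    - {"tx": 0,"ty": 0,"tz": 0.4,"rx": 0,"ry": 0,"rz": 0,"grip": 0.5}
    - {"tx": 0,"ty": 0,"tz": 0.8,"rx": 0,"ry": 0,"rz": 0,"grip": 0.5}
    - {"tx": 0,"ty": 0,"tz": 1,"rx": 0,"ry": 0,"rz": 0,"grip": 0.5}
    - {"tx": 0,"ty": 0,"tz": 1,"rx": 0,"ry": 0,"rz": 0,"grip": 0.5}
    - {"tx": 0,"ty": 0,"tz": 1,"rx": 0,"ry": 0,"rz": 0,"grip": 0.5}
    - {"tx": 0,"ty": -0.5,"tz": 1,"rx": 0,"ry": 0,"rz": 0,"grip": 0.5}
    - {"tx": 0.5,"ty": -1,"tz": 1,"rx": 0,"ry": 0,"rz": 0,"grip": 0.5}
    - {"tx": 0.5,"ty": -1,"tz": 0,"rx": 0,"ry": 0,"rz": 0,"grip": 0.5}
    - {"tx": 0.5,"ty": -1,"tz": 0,"rx": 0,"ry": 0,"rz": 0,"grip": 0.5}
    - {"tx": 0.5,"ty": -1,"tz": 0,"rx": 0,"ry": 0,"rz": 0,"grip": 0.5}

```text
clock: 33.6
tcp_pos: [0.4362, 0.2704, 0.1474]
orientation: [-0.239, 3.132, 0.0]
contact_force: [0.4, 0.1, -1.8]
grip_width: 0.0309
```

Emit:
drive_tool:
  commands:
    - {"tx": 0.5,"ty": -1,"tz": 0,"rx": 0,"ry": 0,"rz": 0,"grip": 0.5}
    - {"tx": 0.5,"ty": -1,"tz": 0,"rx": 0,"ry": 0,"rz": 0,"grip": 0.5}
    - {"tx": 0.5,"ty": -1,"tz": 0,"rx": 0,"ry": 0,"rz": 0,"grip": 0.5}
    - {"tx": 0.5,"ty": -1,"tz": 0,"rx": 0,"ry": 0,"rz": 0,"grip": 0.5}
    - {"tx": 0.5,"ty": -1,"tz": 0,"rx": 0,"ry": 0,"rz": 0,"grip": 0.5}
    - {"tx": 0.5,"ty": -0.7,"tz": 0,"rx": 0,"ry": 0,"rz": 0,"grip": 0.5}
    - {"tx": 0,"ty": 0,"tz": 0,"rx": 0,"ry": 0,"rz": 0,"grip": 0.5}
    - {"tx": 0,"ty": 0,"tz": 0,"rx": 0,"ry": 0,"rz": 0,"grip": 0.5}
    - {"tx": 0,"ty": 0,"tz": 0,"rx": 0,"ry": 0,"rz": 0,"grip": 0.5}

```text
clock: 34.72
tcp_pos: [0.4953, 0.1582, 0.1464]
orientation: [0.241, -3.132, -0.001]
contact_force: [-0.1, -0.5, -2.3]
grip_width: 0.031
```

```bash
cat > well.py <<'E'
from h import *
def well(name):
    f=grab("wrist"); save(f,name); np.save("last.npy",f["T"]); o=status.get_obs(); M=R.from_rotvec(o["orientation"]).as_matrix(); print(o["tcp_pos"],"yaw",np.degrees(np.arctan2(M[1,0],M[0,0]))%360,o["grip_width"],"axis z",M[:,2].round(4))
    P,uv=cloud(f); t=o["tcp_pos"]
    d=np.hypot(P[:,0]-.53,P[:,1]-.1825)
    for nm,a,b in (("wellfloor",.031,.0405),):
        q=P[(d<.09)&(P[:,2]>a)&(P[:,2]<b)]
        bb=np.radians(8.7); X=(q[:,:2]-[.5295,.1825])@np.array([np.cos(bb),np.sin(bb)]); Y=(q[:,:2]-[.5295,.1825])@np.array([-np.sin(bb),np.cos(bb)])
        for lo,hi in ((-.075,-.03),(.03,.075)):
            s=(abs(X)<.022)&(Y>lo)&(Y<hi)
            if s.sum()>30:
                print(nm,s.sum(),cv2.minEnclosingCircle(q[s][:,:2].astype(np.float32)),"box xy %.4f..%.4f %.4f..%.4f"%(X[s].min(),X[s].max(),Y[s].min(),Y[s].max()))
    q=P[(d<.05)&(P[:,2]>.075)&(P[:,2]<.084)]
    if len(q)>20: print("bar",len(q),cv2.minAreaRect(q[:,:2].astype(np.float32)),np.median(q[:,2]))
    return f,P,t
E
python3 -c "
from well import *
well('w14.png')"
```

```text
[0.49534194 0.15803546 0.14638185] yaw 188.81256546140284 0.03073942078932799 axis z [-2.e-04  3.e-04 -1.e+00]
wellfloor 728 ((0.5389270782470703, 0.12908291816711426), 0.018978184089064598) box xy -0.0165..0.0151 -0.0728..-0.0383
wellfloor 602 ((0.5229434967041016, 0.23515352606773376), 0.014959652908146381) box xy -0.0103..0.0156 0.0399..0.0675
bar 156 ((0.5083326697349548, 0.18339382112026215), (0.02618008479475975, 0.008290545083582401), 31.669313430786133) 0.07967787530380861
```

View pics/w14.png

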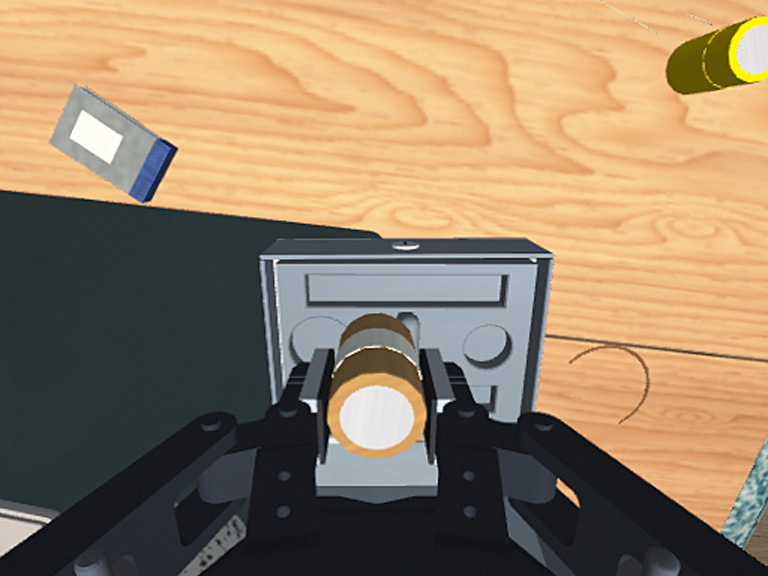

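```bash
cat > ov.py <<'E'
from h import *
def ov(name,bar,yaw=8.7,cam="wrist",s=2,crop=None):
    f=grab(cam); v=cv2.resize(f["frame"],None,fx=s,fy=s,interpolation=cv2.INTER_CUBIC)
    y=np.radians(yaw); ey=np.array([-np.sin(y),np.cos(y)]); ex=np.array([np.cos(y),np.sin(y)])
    t=np.linspace(0,2*np.pi,40)
    for off,r in ((-.052,.0205),(.052,.015)):
        c=np.array(bar)+off*ey
        P=np.c_[c[0]+r*np.cos(t),c[1]+r*np.sin(t),np.full(40,.045)]
        cv2.polylines(v,[np.int32((proj(f,P)+.5)*s)],True,(0,0,255),1)
    c=np.array(bar); P=[[*(c+a*ex+b*ey),.045] for a,b in ((-.054,-.077),(.054,-.077),(.054,.077),(-.054,.077))]
    cv2.polylines(v,[np.int32((proj(f,P)+.5)*s)],True,(0,255,0),1)
    if crop: x0,x1,y0,y1=[int(k*s) for k in crop]; v=v[y0:y1,x0:x1]
    cv2.imwrite("pics/"+name,v)
E
python3 -c "
from ov import *
ov('ov1.png',(.5289,.1815),s=3,crop=(160,380,150,320))"
```

```text
(no output)
```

View pics/ov1.png

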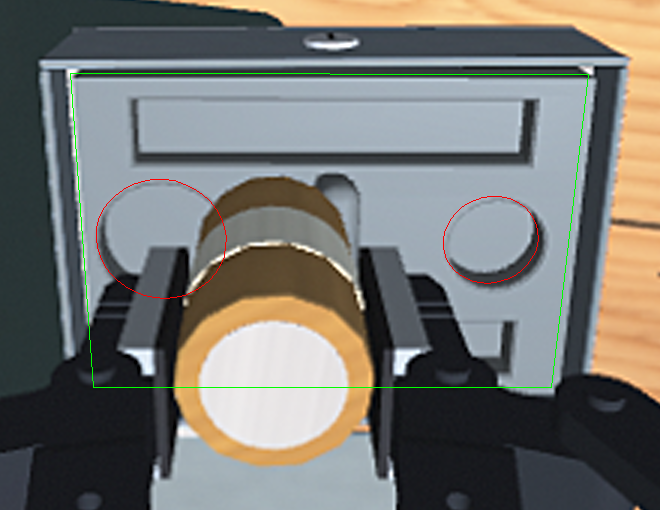

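Emit:
drive_tool:
  commands:
    - {"tx": 1,"ty": -0.7,"tz": 0,"rx": 0,"ry": 0,"rz": 0,"grip": 0.5}
    - {"tx": 1,"ty": -0.7,"tz": 0,"rx": 0,"ry": 0,"rz": 0,"grip": 0.5}
    - {"tx": 0.07,"ty": 0,"tz": -1,"rx": 0,"ry": 0,"rz": 0,"grip": 0.5}
    - {"tx": 0,"ty": 0,"tz": -1,"rx": 0,"ry": 0,"rz": 0,"grip": 0.5}
    - {"tx": 0,"ty": 0,"tz": -0.8,"rx": 0,"ry": 0,"rz": 0,"grip": 0.5}
    - {"tx": 0,"ty": 0,"tz": 0,"rx": 0,"ry": 0,"rz": 0,"grip": 0.5}
    - {"tx": 0,"ty": 0,"tz": 0,"rx": 0,"ry": 0,"rz": 0,"grip": 0.5}

```text
clock: 35.7
tcp_pos: [0.5372, 0.1297, 0.0906]
orientation: [-0.24, 3.132, 0.0]
contact_force: [-0.7, -0.0, -1.9]
grip_width: 0.0309
```

```bash
python3 -c "
from ov import *
print(status.get_obs()['tcp_pos'])
ov('ov2.png',(.5293,.1825),s=3,crop=(120,380,150,340))
g=grab('side'); cv2.imwrite('pics/s2.png',cv2.resize(g['frame'][190:290,150:280],None,fx=5,fy=5,interpolation=cv2.INTER_CUBIC))"
```

```text
[0.53724304 0.12966431 0.09057187]
```

View pics/ov2.png

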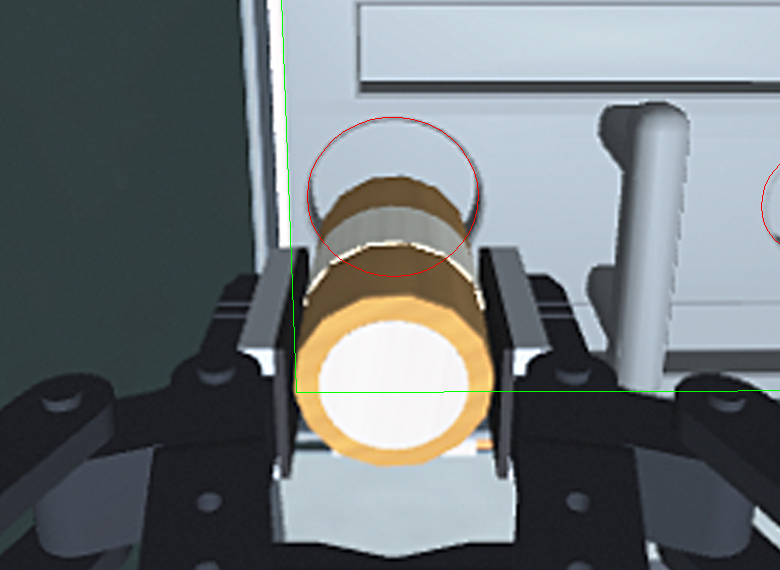

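View pics/s2.png

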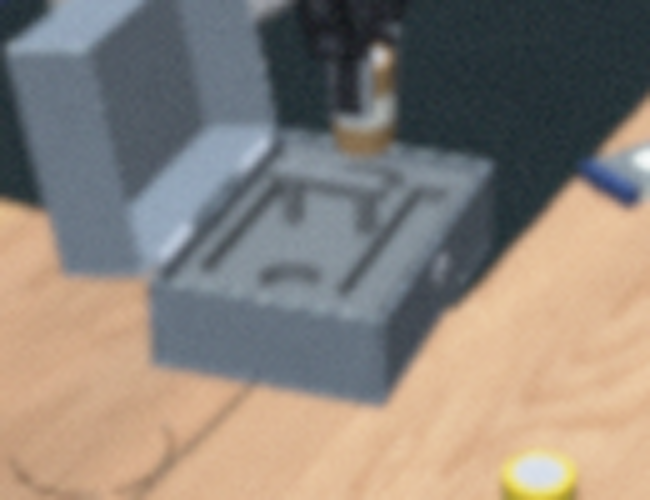

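The overlay matches the well rim and the roll sits centred over it. Lowering in.

Emit:
drive_tool:
  commands:
    - {"tx": 0,"ty": 0,"tz": -0.4,"rx": 0,"ry": 0,"rz": 0,"grip": 0.5}
    - {"tx": 0,"ty": 0,"tz": -0.4,"rx": 0,"ry": 0,"rz": 0,"grip": 0.5}
    - {"tx": 0,"ty": 0,"tz": -0.4,"rx": 0,"ry": 0,"rz": 0,"grip": 0.5}
    - {"tx": 0,"ty": 0,"tz": -0.3,"rx": 0,"ry": 0,"rz": 0,"grip": 0.5}
    - {"tx": 0,"ty": 0,"tz": -0.15,"rx": 0,"ry": 0,"rz": 0,"grip": 0.5}
    - {"tx": 0,"ty": 0,"tz": 0,"rx": 0,"ry": 0,"rz": 0,"grip": 0.5}
    - {"tx": 0,"ty": 0,"tz": 0,"rx": 0,"ry": 0,"rz": 0,"grip": 0.5}

```text
clock: 36.67
tcp_pos: [0.537, 0.129, 0.0577]
orientation: [0.239, -3.132, 0.001]
contact_force: [-4.2, -1.5, 4.9]
grip_width: 0.0309
```

Emit:
drive_tool:
  commands:
    - {"tx": 0,"ty": 0,"tz": 0,"rx": 0,"ry": 0,"rz": 0,"grip": 0.2}
    - {"tx": 0,"ty": 0,"tz": 0,"rx": 0,"ry": 0,"rz": 0,"grip": 0.1}
    - {"tx": 0,"ty": 0,"tz": 0,"rx": 0,"ry": 0,"rz": 0,"grip": 0}
    - {"tx": 0,"ty": 0,"tz": 0,"rx": 0,"ry": 0,"rz": 0,"grip": -0.05}
    - {"tx": 0,"ty": 0,"tz": 0.3,"rx": 0,"ry": 0,"rz": 0,"grip": -0.05}
    - {"tx": 0,"ty": 0,"tz": 0.7,"rx": 0,"ry": 0,"rz": 0,"grip": -0.05}
    - {"tx": 0,"ty": 0,"tz": 1,"rx": 0,"ry": 0,"rz": 0,"grip": -0.05}
    - {"tx": 0,"ty": 0,"tz": 1,"rx": 0,"ry": 0,"rz": 0,"grip": -0.05}
    - {"tx": 0,"ty": 0,"tz": 1,"rx": 0,"ry": 0,"rz": 0,"grip": -0.05}
    - {"tx": 0,"ty": 0,"tz": 1,"rx": 0,"ry": 0,"rz": 0,"grip": -0.05}

```text
clock: 37.92
tcp_pos: [0.5374, 0.1291, 0.159]
orientation: [-0.239, 3.132, -0.0]
contact_force: [0.7, 0.4, 0.0]
grip_width: 0.0447
```

```bash
python3 -c "
from roll import *
roll('w15.png',(.5368,.1301),.087)"
```

```text
[0.53871329 0.12987867 0.1614305 ] yaw 188.72273925681682 0.044719068266068855 axis z [ 4.2e-03  9.0e-04 -1.0e+00]
1113 ((0.5369238257408142, 0.13021843135356903), 0.015975071117281914) [0.53676756 0.13032364 0.08829525] 0.08829430397436636
((0.5371002554893494, 0.13032406568527222), (0.031230591237545013, 0.031322404742240906), 12.153045654296875)
```

View pics/w15.png

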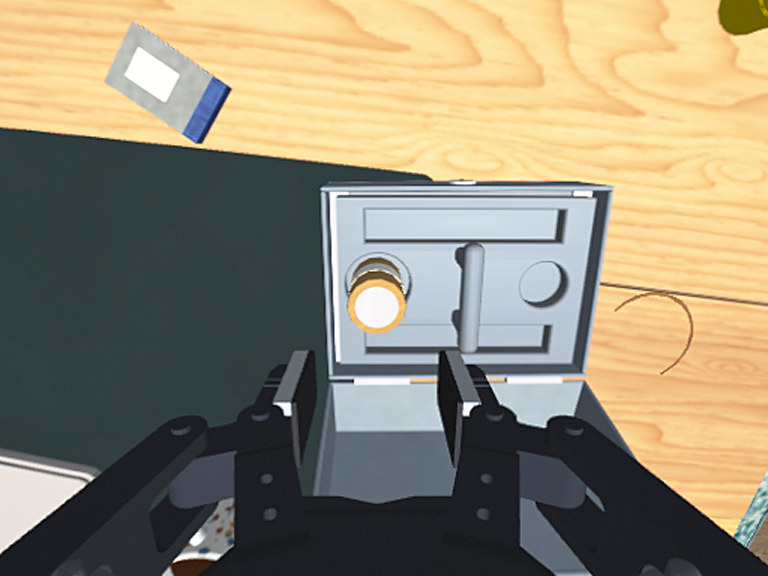

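Thick roll stands in the wide well (top circle at (0.537, 0.130), height as expected). On to the thin roll.

Emit:
drive_tool:
  commands:
    - {"tx": -0.25,"ty": -1,"tz": 0.3,"rx": 0,"ry": 0,"rz": 0,"grip": -0.05}
    - {"tx": -0.25,"ty": -1,"tz": 0,"rx": 0,"ry": 0,"rz": 0,"grip": -0.05}
    - {"tx": -0.25,"ty": -1,"tz": 0,"rx": 0,"ry": 0,"rz": 0,"grip": -0.05}
    - {"tx": -0.25,"ty": -1,"tz": 0,"rx": 0,"ry": 0,"rz": 0,"grip": -0.05}
    - {"tx": -0.25,"ty": -1,"tz": 0,"rx": 0,"ry": 0,"rz": 0,"grip": -0.05}
    - {"tx": -0.25,"ty": -1,"tz": 0,"rx": 0,"ry": 0,"rz": 0,"grip": -0.05}
    - {"tx": -0.25,"ty": -1,"tz": 0,"rx": 0,"ry": 0,"rz": 0,"grip": -0.05}
    - {"tx": -0.25,"ty": -1,"tz": 0,"rx": 0,"ry": 0,"rz": 0,"grip": -0.05}
    - {"tx": -0.25,"ty": -1,"tz": 0,"rx": 0,"ry": 0,"rz": 0,"grip": -0.05}
    - {"tx": -0.25,"ty": -1,"tz": 0,"rx": 0,"ry": 0,"rz": 0,"grip": -0.05}

```text
clock: 39.22
tcp_pos: [0.487, -0.0716, 0.1635]
orientation: [-0.239, 3.132, -0.0]
contact_force: [0.3, -0.7, 0.4]
grip_width: 0.0448
```

Emit:
drive_tool:
  commands:
    - {"tx": -0.25,"ty": -1,"tz": 0,"rx": 0,"ry": 0,"rz": 0,"grip": -0.05}
    - {"tx": -0.25,"ty": -1,"tz": 0,"rx": 0,"ry": 0,"rz": 0,"grip": -0.05}
    - {"tx": -0.25,"ty": -1,"tz": 0,"rx": 0,"ry": 0,"rz": 0,"grip": -0.05}
    - {"tx": -0.25,"ty": -1,"tz": 0,"rx": 0,"ry": 0,"rz": 0,"grip": -0.05}
    - {"tx": -0.25,"ty": -1,"tz": 0,"rx": 0,"ry": 0,"rz": 0,"grip": -0.05}
    - {"tx": -0.25,"ty": -1,"tz": 0,"rx": 0,"ry": 0,"rz": 0,"grip": -0.05}
    - {"tx": -0.25,"ty": -1,"tz": 0,"rx": 0,"ry": 0,"rz": 0,"grip": -0.05}
    - {"tx": -0.25,"ty": -1,"tz": 0,"rx": 0,"ry": 0,"rz": 0,"grip": -0.05}
    - {"tx": -0.25,"ty": -1,"tz": 0,"rx": 0,"ry": 0,"rz": 0,"grip": -0.05}
    - {"tx": -0.25,"ty": -1,"tz": 0,"rx": 0,"ry": 0,"rz": 0,"grip": -0.05}

```text
clock: 40.48
tcp_pos: [0.4369, -0.2715, 0.1635]
orientation: [0.239, -3.132, -0.0]
contact_force: [-0.2, -0.8, -0.4]
grip_width: 0.0442
```

Emit:
drive_tool:
  commands:
    - {"tx": -0.3,"ty": -1,"tz": 0,"rx": 0,"ry": 0,"rz": 0,"grip": -0.05}
    - {"tx": -0.3,"ty": -1,"tz": 0,"rx": 0,"ry": 0,"rz": 0,"grip": -0.05}
    - {"tx": -0.3,"ty": -1,"tz": -0.5,"rx": 0,"ry": 0,"rz": 0,"grip": -0.05}
    - {"tx": -0.3,"ty": -1,"tz": -0.5,"rx": 0,"ry": 0,"rz": 0,"grip": -0.05}
    - {"tx": 0,"ty": 0,"tz": 0,"rx": 0,"ry": 0,"rz": 0,"grip": -0.05}
    - {"tx": 0,"ty": 0,"tz": 0,"rx": 0,"ry": 0,"rz": 0,"grip": -0.05}
    - {"tx": 0,"ty": 0,"tz": 0,"rx": 0,"ry": 0,"rz": 0,"grip": -0.05}

```text
clock: 41.35
tcp_pos: [0.4139, -0.3499, 0.1436]
orientation: [-0.242, 3.132, 0.0]
contact_force: [0.8, 0.0, -0.7]
grip_width: 0.0448
```

```bash
python3 -c "
from roll import *
roll('w16.png',(.413,-.356),.060)
print(status.get_obs()['joints'])"
```

```text
[ 0.41384296 -0.35010424  0.14365504] yaw 188.80715742920296 0.044942389074094875 axis z [ 5.e-04 -1.e-04 -1.e+00]
460 ((0.41222450137138367, -0.35823869705200195), 0.010828371159732342) [ 0.41198622 -0.35841123  0.05973499] 0.05973501845068009
((0.4122655391693115, -0.35831379890441895), (0.02074826881289482, 0.02124045230448246), 160.57431030273438)
[ 1.13143527  0.44982524 -0.68432196  1.92144038  0.3600679   0.89418865
  1.99095961]
```

View pics/w16.png

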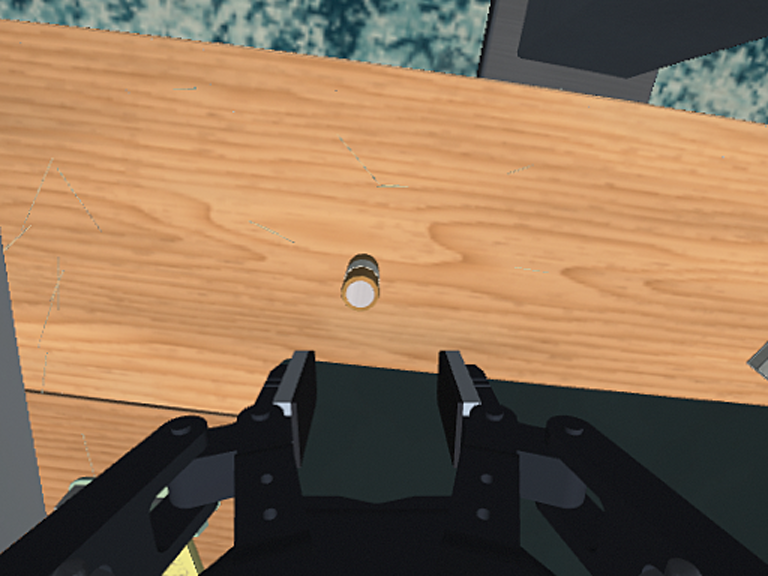

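Emit:
drive_tool:
  commands:
    - {"tx": -0.1,"ty": -0.43,"tz": -0.9,"rx": 0,"ry": 0,"rz": 0,"grip": -0.05}
    - {"tx": 0,"ty": 0,"tz": -1,"rx": 0,"ry": 0,"rz": 0,"grip": -0.05}
    - {"tx": 0,"ty": 0,"tz": -1,"rx": 0,"ry": 0,"rz": 0,"grip": -0.05}
    - {"tx": 0,"ty": 0,"tz": -1,"rx": 0,"ry": 0,"rz": 0,"grip": -0.05}
    - {"tx": 0,"ty": 0,"tz": -1,"rx": 0,"ry": 0,"rz": 0,"grip": -0.05}
    - {"tx": 0,"ty": 0,"tz": -1,"rx": 0,"ry": 0,"rz": 0,"grip": -0.05}
    - {"tx": 0,"ty": 0,"tz": 0,"rx": 0,"ry": 0,"rz": 0,"grip": -0.05}
    - {"tx": 0,"ty": 0,"tz": 0,"rx": 0,"ry": 0,"rz": 0,"grip": -0.05}

```text
clock: 42.4
tcp_pos: [0.4117, -0.3596, 0.0256]
orientation: [-0.239, 3.132, -0.0]
contact_force: [0.2, -0.2, -0.4]
grip_width: 0.045
```

Emit:
drive_tool:
  commands:
    - {"tx": 0,"ty": 0,"tz": 0,"rx": 0,"ry": 0,"rz": 0,"grip": 0.2}
    - {"tx": 0,"ty": 0,"tz": 0,"rx": 0,"ry": 0,"rz": 0,"grip": 0.4}
    - {"tx": 0,"ty": 0,"tz": 0,"rx": 0,"ry": 0,"rz": 0,"grip": 0.7}
    - {"tx": 0,"ty": 0,"tz": 0,"rx": 0,"ry": 0,"rz": 0,"grip": 0.7}
    - {"tx": 0,"ty": 0,"tz": 0,"rx": 0,"ry": 0,"rz": 0,"grip": 0.7}
    - {"tx": 0,"ty": 0,"tz": 0,"rx": 0,"ry": 0,"rz": 0,"grip": 0.7}
  grip_force: 40

```text
clock: 43.15
tcp_pos: [0.4115, -0.3599, 0.026]
orientation: [-0.239, 3.132, -0.002]
contact_force: [-1.6, 0.4, 6.4]
grip_width: 0.0207
```

Emit:
drive_tool:
  commands:
    - {"tx": 0,"ty": 0,"tz": 0.4,"rx": 0,"ry": 0,"rz": 0,"grip": 0.7}
    - {"tx": 0,"ty": 0,"tz": 0.8,"rx": 0,"ry": 0,"rz": 0,"grip": 0.7}
    - {"tx": 0,"ty": 0,"tz": 1,"rx": 0,"ry": 0,"rz": 0,"grip": 0.7}
    - {"tx": 0,"ty": 0,"tz": 1,"rx": 0,"ry": 0,"rz": 0,"grip": 0.7}
    - {"tx": 0,"ty": 0,"tz": 1,"rx": 0,"ry": 0,"rz": 0,"grip": 0.7}
    - {"tx": 0,"ty": 0,"tz": 1,"rx": 0,"ry": 0,"rz": 0,"grip": 0.7}
    - {"tx": 0,"ty": 0,"tz": 1,"rx": 0,"ry": 0,"rz": 0,"grip": 0.7}
    - {"tx": 0.2,"ty": 1,"tz": 0.5,"rx": 0,"ry": 0,"rz": 0,"grip": 0.7}
    - {"tx": 0.2,"ty": 1,"tz": 0.5,"rx": 0,"ry": 0,"rz": 0,"grip": 0.7}
    - {"tx": 0.2,"ty": 1,"tz": 0.5,"rx": 0,"ry": 0,"rz": 0,"grip": 0.7}

```text
clock: 44.4
tcp_pos: [0.4234, -0.297, 0.1796]
orientation: [0.241, -3.132, -0.001]
contact_force: [-0.3, -0.2, -0.7]
grip_width: 0.0206
```

Emit:
drive_tool:
  commands:
    - {"tx": 0.2,"ty": 1,"tz": 0,"rx": 0,"ry": 0,"rz": 0,"grip": 0.7}
    - {"tx": 0.2,"ty": 1,"tz": 0,"rx": 0,"ry": 0,"rz": 0,"grip": 0.7}
    - {"tx": 0.2,"ty": 1,"tz": 0,"rx": 0,"ry": 0,"rz": 0,"grip": 0.7}
    - {"tx": 0.2,"ty": 1,"tz": 0,"rx": 0,"ry": 0,"rz": 0,"grip": 0.7}
    - {"tx": 0.2,"ty": 1,"tz": 0,"rx": 0,"ry": 0,"rz": 0,"grip": 0.7}
    - {"tx": 0.2,"ty": 1,"tz": 0,"rx": 0,"ry": 0,"rz": 0,"grip": 0.7}
    - {"tx": 0.2,"ty": 1,"tz": 0,"rx": 0,"ry": 0,"rz": 0,"grip": 0.7}
    - {"tx": 0.2,"ty": 1,"tz": 0,"rx": 0,"ry": 0,"rz": 0,"grip": 0.7}
    - {"tx": 0.2,"ty": 1,"tz": 0,"rx": 0,"ry": 0,"rz": 0,"grip": 0.7}
    - {"tx": 0.2,"ty": 1,"tz": 0,"rx": 0,"ry": 0,"rz": 0,"grip": 0.7}

```text
clock: 45.65
tcp_pos: [0.4629, -0.098, 0.1788]
orientation: [0.239, -3.132, -0.001]
contact_force: [0.7, -0.3, -1.5]
grip_width: 0.0209
```

Emit:
drive_tool:
  commands:
    - {"tx": 0.2,"ty": 1,"tz": 0,"rx": 0,"ry": 0,"rz": 0,"grip": 0.7}
    - {"tx": 0.2,"ty": 1,"tz": 0,"rx": 0,"ry": 0,"rz": 0,"grip": 0.7}
    - {"tx": 0.2,"ty": 1,"tz": 0,"rx": 0,"ry": 0,"rz": 0,"grip": 0.7}
    - {"tx": 0.2,"ty": 1,"tz": 0,"rx": 0,"ry": 0,"rz": 0,"grip": 0.7}
    - {"tx": 0.2,"ty": 1,"tz": 0,"rx": 0,"ry": 0,"rz": 0,"grip": 0.7}
    - {"tx": 0.2,"ty": 1,"tz": 0,"rx": 0,"ry": 0,"rz": 0,"grip": 0.7}
    - {"tx": 0.2,"ty": 1,"tz": 0,"rx": 0,"ry": 0,"rz": 0,"grip": 0.7}
    - {"tx": 0.2,"ty": 1,"tz": 0,"rx": 0,"ry": 0,"rz": 0,"grip": 0.7}
    - {"tx": 0.2,"ty": 1,"tz": 0,"rx": 0,"ry": 0,"rz": 0,"grip": 0.7}
    - {"tx": 0.2,"ty": 1,"tz": 0,"rx": 0,"ry": 0,"rz": 0,"grip": 0.7}

```text
clock: 46.9
tcp_pos: [0.5026, 0.1018, 0.1787]
orientation: [0.239, -3.131, -0.0]
contact_force: [0.2, -0.0, -1.0]
grip_width: 0.0208
```

Emit:
drive_tool:
  commands:
    - {"tx": 0.1,"ty": 1,"tz": 0,"rx": 0,"ry": 0,"rz": 0,"grip": 0.7}
    - {"tx": 0.1,"ty": 1,"tz": 0,"rx": 0,"ry": 0,"rz": 0,"grip": 0.7}
    - {"tx": 0.1,"ty": 1,"tz": 0,"rx": 0,"ry": 0,"rz": 0,"grip": 0.7}
    - {"tx": 0.1,"ty": 1,"tz": 0,"rx": 0,"ry": 0,"rz": 0,"grip": 0.7}
    - {"tx": 0.1,"ty": 1,"tz": 0,"rx": 0,"ry": 0,"rz": 0,"grip": 0.7}
    - {"tx": 0,"ty": 1,"tz": 0,"rx": 0,"ry": 0,"rz": 0,"grip": 0.7}
    - {"tx": 0,"ty": 0.4,"tz": -0.5,"rx": 0,"ry": 0,"rz": 0,"grip": 0.7}
    - {"tx": 0,"ty": 0,"tz": 0,"rx": 0,"ry": 0,"rz": 0,"grip": 0.7}
    - {"tx": 0,"ty": 0,"tz": 0,"rx": 0,"ry": 0,"rz": 0,"grip": 0.7}

```text
clock: 48.02
tcp_pos: [0.5131, 0.2275, 0.1688]
orientation: [0.237, -3.132, 0.001]
contact_force: [-0.2, -0.5, -1.4]
grip_width: 0.0206
```

Emit:
drive_tool:
  commands:
    - {"tx": 0.4,"ty": 0.27,"tz": -0.8,"rx": 0,"ry": 0,"rz": 0,"grip": 0.7}
    - {"tx": 0,"ty": 0,"tz": -1,"rx": 0,"ry": 0,"rz": 0,"grip": 0.7}
    - {"tx": 0,"ty": 0,"tz": -1,"rx": 0,"ry": 0,"rz": 0,"grip": 0.7}
    - {"tx": 0,"ty": 0,"tz": -1,"rx": 0,"ry": 0,"rz": 0,"grip": 0.7}
    - {"tx": 0,"ty": 0,"tz": 0,"rx": 0,"ry": 0,"rz": 0,"grip": 0.7}
    - {"tx": 0,"ty": 0,"tz": 0,"rx": 0,"ry": 0,"rz": 0,"grip": 0.7}

```text
clock: 48.78
tcp_pos: [0.5214, 0.2343, 0.0935]
orientation: [-0.239, 3.132, 0.001]
contact_force: [0.0, 0.1, -0.9]
grip_width: 0.0208
```

```bash
python3 -c "
from ov import *
print(status.get_obs()['tcp_pos'])
ov('ov3.png',(.5293,.1825),s=3,crop=(130,390,150,340))"
```

```text
[0.52137368 0.23428031 0.0935499 ]
```

View pics/ov3.png

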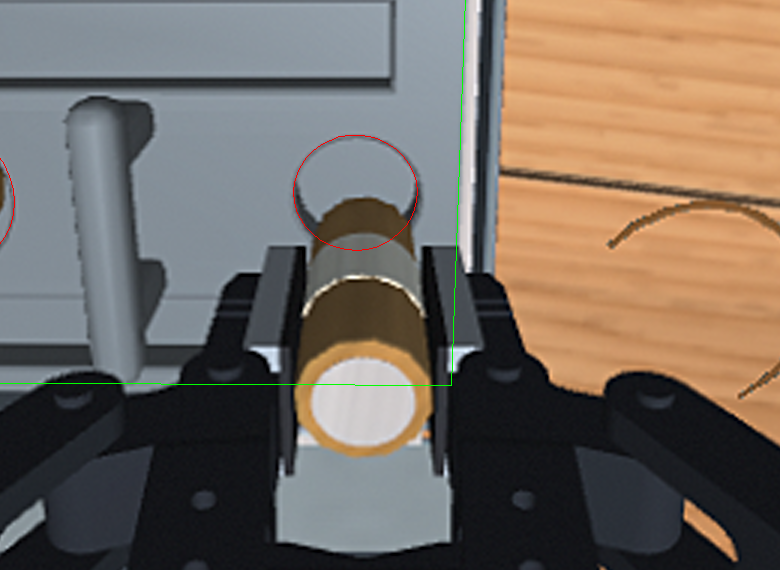

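Emit:
drive_tool:
  commands:
    - {"tx": 0,"ty": -0.07,"tz": -0.4,"rx": 0,"ry": 0,"rz": 0,"grip": 0.7}
    - {"tx": 0,"ty": 0,"tz": -0.4,"rx": 0,"ry": 0,"rz": 0,"grip": 0.7}
    - {"tx": 0,"ty": 0,"tz": -0.4,"rx": 0,"ry": 0,"rz": 0,"grip": 0.7}
    - {"tx": 0,"ty": 0,"tz": -0.3,"rx": 0,"ry": 0,"rz": 0,"grip": 0.7}
    - {"tx": 0,"ty": 0,"tz": -0.15,"rx": 0,"ry": 0,"rz": 0,"grip": 0.7}
    - {"tx": 0,"ty": 0,"tz": 0,"rx": 0,"ry": 0,"rz": 0,"grip": 0.7}
    - {"tx": 0,"ty": 0,"tz": 0,"rx": 0,"ry": 0,"rz": 0,"grip": 0.7}

```text
clock: 49.7
tcp_pos: [0.5211, 0.2325, 0.0606]
orientation: [-0.239, 3.132, -0.0]
contact_force: [-3.1, -1.4, 5.0]
grip_width: 0.0209
```

Contact at well-floor height. Releasing and rising.

Emit:
drive_tool:
  commands:
    - {"tx": 0,"ty": 0,"tz": 0,"rx": 0,"ry": 0,"rz": 0,"grip": 0.4}
    - {"tx": 0,"ty": 0,"tz": 0,"rx": 0,"ry": 0,"rz": 0,"grip": 0.3}
    - {"tx": 0,"ty": 0,"tz": 0,"rx": 0,"ry": 0,"rz": 0,"grip": 0.2}
    - {"tx": 0,"ty": 0,"tz": 0,"rx": 0,"ry": 0,"rz": 0,"grip": 0.1}
    - {"tx": 0,"ty": 0,"tz": 0.3,"rx": 0,"ry": 0,"rz": 0,"grip": 0.1}
    - {"tx": 0,"ty": 0,"tz": 0.7,"rx": 0,"ry": 0,"rz": 0,"grip": 0.1}
    - {"tx": 0,"ty": 0,"tz": 1,"rx": 0,"ry": 0,"rz": 0,"grip": 0.1}
    - {"tx": 0,"ty": 0,"tz": 1,"rx": 0,"ry": 0,"rz": 0,"grip": 0.1}
    - {"tx": 0,"ty": 0,"tz": 1,"rx": 0,"ry": 0,"rz": 0,"grip": 0.1}
    - {"tx": 0,"ty": 0,"tz": 1,"rx": 0,"ry": 0,"rz": 0,"grip": 0.1}

```text
clock: 50.95
tcp_pos: [0.5213, 0.2325, 0.162]
orientation: [-0.239, 3.132, 0.0]
contact_force: [-0.6, -1.1, 0.1]
grip_width: 0.0384
```

Emit:
drive_tool:
  commands:
    - {"tx": 0,"ty": -0.5,"tz": 1,"rx": 0,"ry": 0,"rz": 0,"grip": 0.1}
    - {"tx": -1,"ty": -1,"tz": 1,"rx": 0,"ry": 0,"rz": 0,"grip": 0.1}
    - {"tx": -1,"ty": -1,"tz": 0,"rx": 0,"ry": 0,"rz": 0,"grip": 0.1}
    - {"tx": -1,"ty": 0,"tz": 0,"rx": 0,"ry": 0,"rz": 0,"grip": 0.1}
    - {"tx": 0,"ty": 0,"tz": 0,"rx": 0,"ry": 0,"rz": 0,"grip": 0.1}
    - {"tx": 0,"ty": 0,"tz": 0,"rx": 0,"ry": 0,"rz": 0,"grip": 0.1}

```text
clock: 51.7
tcp_pos: [0.4621, 0.1823, 0.2008]
orientation: [-0.238, 3.132, 0.0]
contact_force: [0.2, -0.2, 0.2]
grip_width: 0.0388
```

```bash
python3 -c "
from roll import *
from ov import *
print('thin');roll('w17.png',(.521,.2335),.093)
print('thick');roll('w17.png',(.5368,.1305),.087)
ov('ov4.png',(.5293,.1825),s=3,crop=(150,400,130,310))
g=grab('top'); P,_=cloud(g)
for n in ('mug','stapler'):
  for m in spotter.masks_of('top',n)[:1]: q,_=cloud(g,m['mask']); print(n,m['confidence'],np.median(q,0),cv2.minAreaRect(q[:,:2].astype(np.float32)))
cv2.imwrite('pics/t17.png',cv2.resize(g['frame'][90:280,90:410],None,fx=2.5,fy=2.5))
"
```

```text
thin
[0.46211051 0.18246736 0.2006388 ] yaw 188.69134952593782 0.03846775560490462 axis z [ 6.e-04  4.e-04 -1.e+00]
45 ((0.5230199098587036, 0.2266978919506073), 0.008122529834508896) [0.52278473 0.22556195 0.09394484] 0.09404791859569378
((0.5230985879898071, 0.22605136036872864), (0.00494511891156435, 0.016958188265562057), 99.3293685913086)
thick
[0.46203986 0.18257921 0.20051162] yaw 188.69699171274226 0.038361945168038036 axis z [ 3.e-04  6.e-04 -1.e+00]
265 ((0.5364705324172974, 0.1296662986278534), 0.015238450840115547) [0.53326807 0.12407626 0.08837371] 0.08836362665754355
((0.5363357663154602, 0.12947528064250946), (0.027512654662132263, 0.03012189455330372), 68.92420959472656)
mug 0.8 [0.74995272 0.05080738 0.07929596] ((0.7544071078300476, 0.0581526942551136), (0.15667954087257385, 0.09231027215719223), 9.523009300231934)
stapler 0.89 [ 0.62815729 -0.49872399  0.03622941] ((0.6324816346168518, -0.50687175989151), (0.039947260171175, 0.11602038890123367), 6.3721089363098145)
```

View pics/ov4.png

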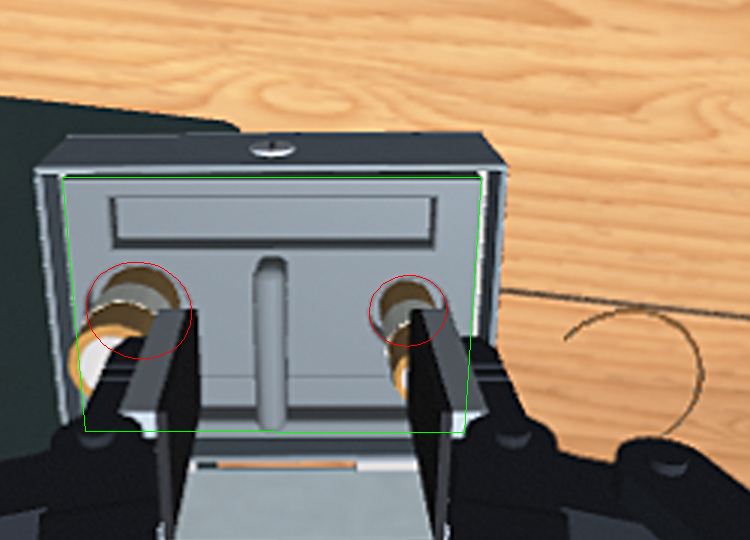

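View pics/t17.png

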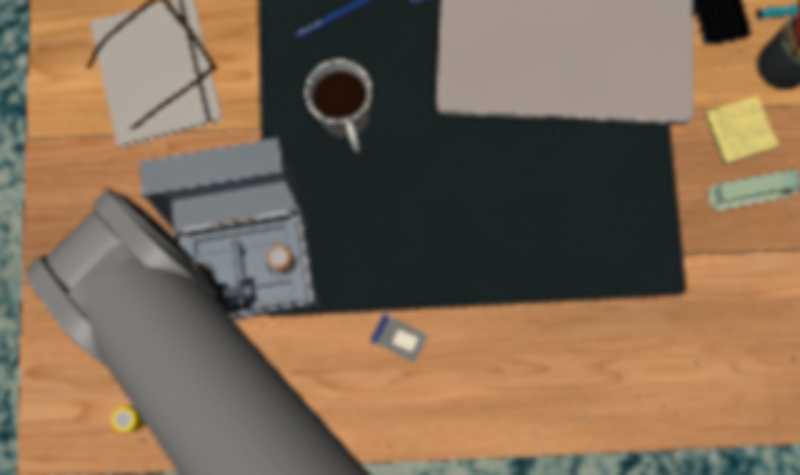

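Emit:
drive_tool:
  commands:
    - {"tx": -0.5,"ty": 0,"tz": 1,"rx": 0,"ry": 0,"rz": 0,"grip": -1}
    - {"tx": -0.5,"ty": 0,"tz": 1,"rx": 0,"ry": 0,"rz": 0,"grip": -1}
    - {"tx": 0,"ty": 0,"tz": 1,"rx": 0,"ry": 0,"rz": 0,"grip": -1}
    - {"tx": 0,"ty": 0,"tz": 0,"rx": 0,"ry": 0,"rz": 0,"grip": -1}
    - {"tx": 0,"ty": 0,"tz": 0,"rx": 0,"ry": 0,"rz": 0,"grip": -1}

```text
clock: 52.62
tcp_pos: [0.4411, 0.1822, 0.2596]
orientation: [0.239, -3.132, 0.0]
contact_force: [0.7, -0.2, 0.9]
grip_width: 0.0852
```

```bash
python3 -c "
from roll import *
from ov import *
print('thin');roll('w18.png',(.521,.2335),.093)
print('thick');roll('w18.png',(.5368,.1305),.087)
ov('ov5.png',(.5293,.1825),s=4,crop=(150,350,130,280))
"
```

```text
thin
[0.44090723 0.18217257 0.25939587] yaw 188.71709199439604 0.08574484811013874 axis z [-1.4e-03 -3.0e-04 -1.0e+00]
219 ((0.5221495628356934, 0.23402516543865204), 0.011203248985111713) [0.52180656 0.23346159 0.09417891] 0.09420037831303346
((0.5221943855285645, 0.23381634056568146), (0.020946377888321877, 0.021672580391168594), 135.39743041992188)
thick
[0.44084547 0.18220122 0.25939334] yaw 188.71790747788185 0.08544741111280638 axis z [-1.6e-03 -3.0e-04 -1.0e+00]
439 ((0.5369689464569092, 0.1301175057888031), 0.015953294932842255) [0.53666888 0.13049702 0.08830879] 0.08833660102920987
((0.536800742149353, 0.13048318028450012), (0.03032064624130726, 0.031370051205158234), 117.38990020751953)
```

View pics/ov5.png

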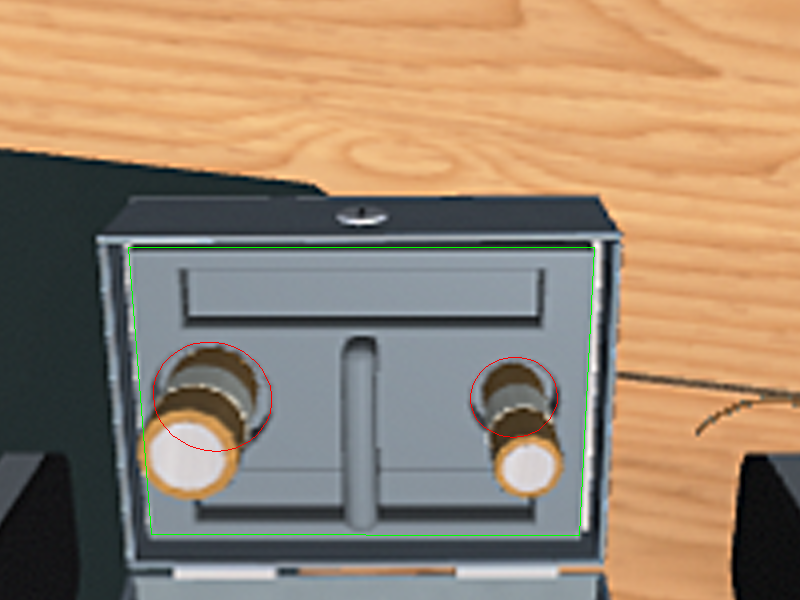

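Both rolls stand within their well rims, and their tops differ by 5.9 mm as they should. Next I shut the jaws and go over the lid to its back.

Emit:
drive_tool:
  commands:
    - {"tx": 1,"ty": 0.1,"tz": 0,"rx": 0,"ry": 0,"rz": 0,"grip": 1}
    - {"tx": 1,"ty": 0.1,"tz": 0,"rx": 0,"ry": 0,"rz": 0,"grip": 1}
    - {"tx": 1,"ty": 0.1,"tz": 0,"rx": 0,"ry": 0,"rz": 0,"grip": 1}
    - {"tx": 1,"ty": 0.1,"tz": 0,"rx": 0,"ry": 0,"rz": 0,"grip": 1}
    - {"tx": 1,"ty": 0.1,"tz": 0,"rx": 0,"ry": 0,"rz": 0,"grip": 1}
    - {"tx": 1,"ty": 0.1,"tz": 0,"rx": 0,"ry": 0,"rz": 0,"grip": 1}
    - {"tx": 1,"ty": 0.1,"tz": 0,"rx": 0,"ry": 0,"rz": 0,"grip": 1}
    - {"tx": 1,"ty": 0.1,"tz": 0,"rx": 0,"ry": 0,"rz": 0,"grip": 1}
    - {"tx": 1,"ty": 0.1,"tz": 0,"rx": 0,"ry": 0,"rz": 0,"grip": 1}
    - {"tx": 1,"ty": 0.1,"tz": 0,"rx": 0,"ry": 0,"rz": 0,"grip": 1}

```text
clock: 54.02
tcp_pos: [0.6417, 0.2024, 0.2591]
orientation: [0.239, -3.131, 0.0]
contact_force: [0.6, -0.2, -0.4]
grip_width: 0.0001
```

Emit:
drive_tool:
  commands:
    - {"tx": 1,"ty": 0.1,"tz": 0,"rx": 0,"ry": 0,"rz": 0,"grip": 1}
    - {"tx": 1,"ty": 0.1,"tz": 0,"rx": 0,"ry": 0,"rz": 0,"grip": 1}
    - {"tx": 1,"ty": 0.1,"tz": 0,"rx": 0,"ry": 0,"rz": 0,"grip": 1}
    - {"tx": 0.5,"ty": 0.1,"tz": 0,"rx": 0,"ry": 0,"rz": 0,"grip": 1}
    - {"tx": 0,"ty": 0,"tz": 0,"rx": 0,"ry": 0,"rz": 0,"grip": 1}
    - {"tx": 0,"ty": 0,"tz": 0,"rx": 0,"ry": 0,"rz": 0,"grip": 1}

```text
clock: 54.78
tcp_pos: [0.7105, 0.2108, 0.2601]
orientation: [0.24, -3.132, 0.0]
contact_force: [-0.1, -0.4, -0.6]
grip_width: -0.0002
```

```bash
python3 -c "
from h import *
f=grab('wrist'); save(f,'w19.png'); g=grab('top'); cv2.imwrite('pics/t19.png',cv2.resize(g['frame'][90:280,90:410],None,fx=2.5,fy=2.5)); g=grab('side'); save(g,'s19.png'); print(status.get_obs()['tcp_pos'],status.get_obs()['joints'])
P,_=cloud(f); q=P[(P[:,0]>.55)&(P[:,0]<.75)&(P[:,1]>.08)&(P[:,1]<.32)&(P[:,2]>.13)&(P[:,2]<.18)]
if len(q): print(len(q),q.min(0),q.max(0))
"
```

```text
[0.71079336 0.21047135 0.26060939] [ 0.08162268  0.68572156 -0.78298274  1.29569464  0.47609937  1.34721832
  1.03474293]
12425 [0.59364792 0.11249354 0.13021333] [0.67034838 0.28700163 0.17678837]
```

View pics/s19.png

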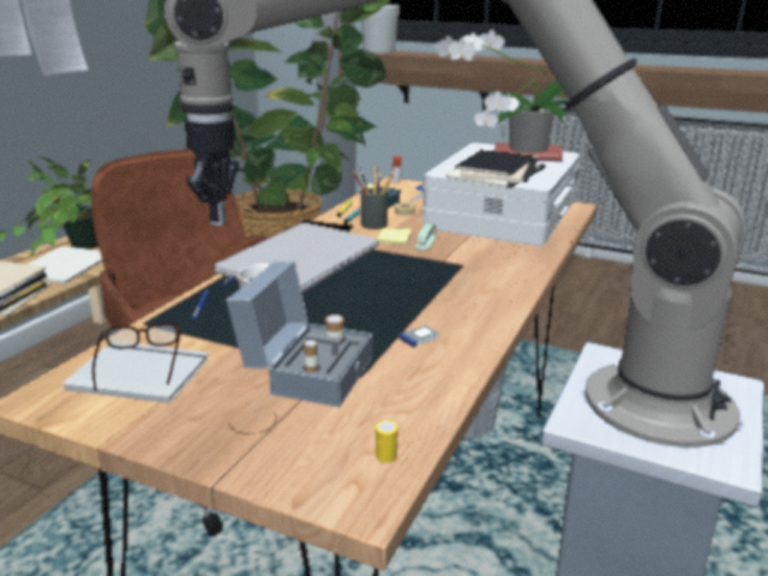

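View pics/w19.png

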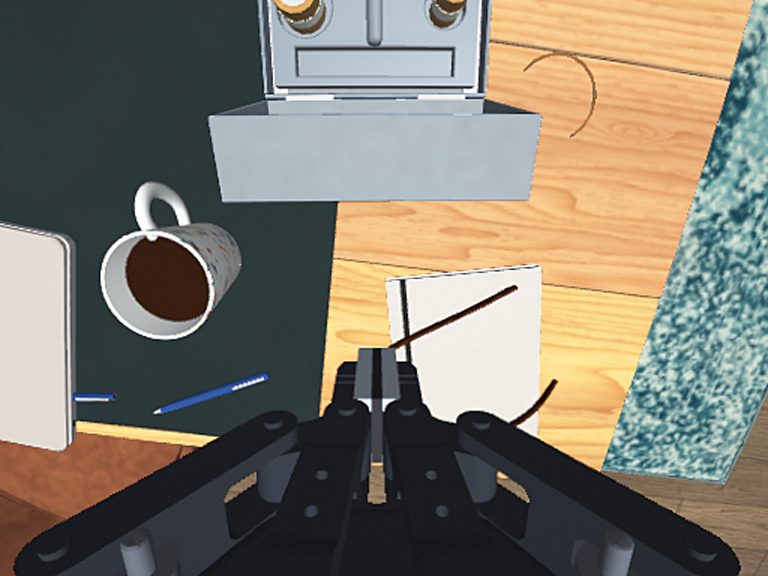

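The fingers are clear behind the lid, with the mug 120 mm to the side. Going down 120 mm.

Emit:
drive_tool:
  commands:
    - {"tx": 0,"ty": 0,"tz": -1,"rx": 0,"ry": 0,"rz": 0,"grip": 1}
    - {"tx": 0,"ty": 0,"tz": -1,"rx": 0,"ry": 0,"rz": 0,"grip": 1}
    - {"tx": 0,"ty": 0,"tz": -1,"rx": 0,"ry": 0,"rz": 0,"grip": 1}
    - {"tx": 0,"ty": 0,"tz": -1,"rx": 0,"ry": 0,"rz": 0,"grip": 1}
    - {"tx": 0,"ty": 0,"tz": -1,"rx": 0,"ry": 0,"rz": 0,"grip": 1}
    - {"tx": 0,"ty": 0,"tz": -1,"rx": 0,"ry": 0,"rz": 0,"grip": 1}
    - {"tx": 0,"ty": 0,"tz": 0,"rx": 0,"ry": 0,"rz": 0,"grip": 1}
    - {"tx": 0,"ty": 0,"tz": 0,"rx": 0,"ry": 0,"rz": 0,"grip": 1}

```text
clock: 55.92
tcp_pos: [0.7116, 0.2109, 0.1409]
orientation: [-0.239, 3.132, 0.001]
contact_force: [0.8, 0.6, 0.1]
grip_width: 0.0
```

Emit:
drive_tool:
  commands:
    - {"tx": -0.5,"ty": -0.08,"tz": 0,"rx": 0,"ry": 0,"rz": 0,"grip": 1}
    - {"tx": -0.5,"ty": -0.08,"tz": 0,"rx": 0,"ry": 0,"rz": 0,"grip": 1}
    - {"tx": -0.5,"ty": -0.08,"tz": 0,"rx": 0,"ry": 0,"rz": 0,"grip": 1}
    - {"tx": -0.4,"ty": -0.06,"tz": 0,"rx": 0,"ry": 0,"rz": 0,"grip": 1}
    - {"tx": -0.4,"ty": -0.06,"tz": 0,"rx": 0,"ry": 0,"rz": 0,"grip": 1}
    - {"tx": -0.4,"ty": -0.06,"tz": 0,"rx": 0,"ry": 0,"rz": 0,"grip": 1}

```text
clock: 56.68
tcp_pos: [0.6575, 0.2022, 0.1409]
orientation: [-0.238, 3.131, 0.001]
contact_force: [2.1, -0.1, 1.6]
grip_width: -0.0002
```

Contact at about 2 N, as expected. I'm keeping the push going.

Emit:
drive_tool:
  commands:
    - {"tx": -0.4,"ty": -0.06,"tz": 0,"rx": 0,"ry": 0,"rz": 0,"grip": 1}
    - {"tx": -0.4,"ty": -0.06,"tz": 0,"rx": 0,"ry": 0,"rz": 0,"grip": 1}
    - {"tx": -0.4,"ty": -0.06,"tz": 0,"rx": 0,"ry": 0,"rz": 0,"grip": 1}
    - {"tx": -0.4,"ty": -0.06,"tz": 0,"rx": 0,"ry": 0,"rz": 0,"grip": 1}
    - {"tx": -0.4,"ty": -0.06,"tz": 0,"rx": 0,"ry": 0,"rz": 0,"grip": 1}

```text
clock: 57.3
tcp_pos: [0.6165, 0.196, 0.1403]
orientation: [0.239, -3.132, 0.0]
contact_force: [1.7, 0.1, 2.0]
grip_width: -0.0
```

Emit:
drive_tool:
  commands:
    - {"tx": -0.4,"ty": -0.06,"tz": 0,"rx": 0,"ry": 0,"rz": 0,"grip": 1}
    - {"tx": -0.4,"ty": -0.06,"tz": 0,"rx": 0,"ry": 0,"rz": 0,"grip": 1}
    - {"tx": -0.4,"ty": -0.06,"tz": 0,"rx": 0,"ry": 0,"rz": 0,"grip": 1}
    - {"tx": -0.4,"ty": -0.06,"tz": 0,"rx": 0,"ry": 0,"rz": 0,"grip": 1}
    - {"tx": -0.4,"ty": -0.06,"tz": 0,"rx": 0,"ry": 0,"rz": 0,"grip": 1}

```text
clock: 57.92
tcp_pos: [0.5764, 0.1899, 0.1401]
orientation: [0.239, -3.132, 0.0]
contact_force: [0.7, -0.2, 0.1]
grip_width: 0.0
```

```bash
python3 -c "
from h import *
g=grab('side'); save(g,'s20.png'); print(status.get_obs()['tcp_pos'],status.get_obs()['contact_force'])
"
```

```text
[0.57537664 0.18987497 0.14002863] [-1.97896241  0.11292851  0.04209684]
```

View pics/s20.png

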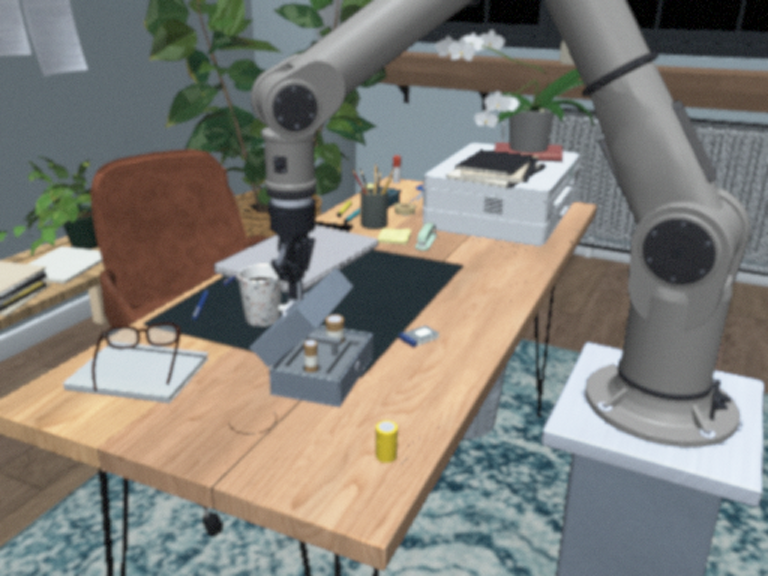

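The lid is past its tipping point and falling. I'll rise and let it shut.

Emit:
drive_tool:
  commands:
    - {"tx": 0,"ty": 0,"tz": 0.5,"rx": 0,"ry": 0,"rz": 0,"grip": 1}
    - {"tx": 0,"ty": 0,"tz": 1,"rx": 0,"ry": 0,"rz": 0,"grip": 1}
    - {"tx": 0,"ty": 0,"tz": 1,"rx": 0,"ry": 0,"rz": 0,"grip": 1}
    - {"tx": 0,"ty": 0,"tz": 1,"rx": 0,"ry": 0,"rz": 0,"grip": 1}
    - {"tx": 0,"ty": 0,"tz": 1,"rx": 0,"ry": 0,"rz": 0,"grip": 1}
    - {"tx": -0.5,"ty": -0.5,"tz": 1,"rx": 0,"ry": 0,"rz": 0,"grip": 1}
    - {"tx": -0.5,"ty": -0.5,"tz": 0.5,"rx": 0,"ry": 0,"rz": 0,"grip": 1}
    - {"tx": -0.5,"ty": -0.5,"tz": 0,"rx": 0,"ry": 0,"rz": 0,"grip": 1}
    - {"tx": -0.5,"ty": -0.5,"tz": 0,"rx": 0,"ry": 0,"rz": 0,"grip": 1}
    - {"tx": -0.5,"ty": -0.5,"tz": 0,"rx": 0,"ry": 0,"rz": 0,"grip": 1}

```text
clock: 59.22
tcp_pos: [0.5262, 0.1391, 0.2596]
orientation: [0.238, -3.131, 0.001]
contact_force: [-0.3, 0.4, 0.5]
grip_width: 0.0003
```

Emit:
drive_tool:
  commands:
    - {"tx": -0.5,"ty": -0.5,"tz": 0,"rx": 0,"ry": 0,"rz": 0,"grip": 1}
    - {"tx": -0.5,"ty": -0.5,"tz": 0,"rx": 0,"ry": 0,"rz": 0,"grip": 1}
    - {"tx": 0,"ty": -0.5,"tz": 0,"rx": 0,"ry": 0,"rz": 0,"grip": 1}
    - {"tx": 0,"ty": -0.5,"tz": 0,"rx": 0,"ry": 0,"rz": 0,"grip": 1}
    - {"tx": 0,"ty": 0,"tz": 0,"rx": 0,"ry": 0,"rz": 0,"grip": 1}
    - {"tx": 0,"ty": 0,"tz": 0,"rx": 0,"ry": 0,"rz": 0,"grip": 1}
    - {"tx": 0,"ty": 0,"tz": 0,"rx": 0,"ry": 0,"rz": 0,"grip": 1}
    - {"tx": 0,"ty": 0,"tz": 0,"rx": 0,"ry": 0,"rz": 0,"grip": 1}

```text
clock: 60.22
tcp_pos: [0.5072, 0.1006, 0.2603]
orientation: [0.24, -3.132, -0.0]
contact_force: [-0.2, -0.4, 0.4]
grip_width: 0.0003
```

```bash
python3 -c "
from h import *
f=grab('wrist'); save(f,'w21.png'); g=grab('side'); save(g,'s21.png'); print(status.get_obs()['tcp_pos'])
P,_=cloud(f); b=np.radians(8.7); D=P[:,:2]-[.5293,.1825]
X=D@np.array([np.cos(b),np.sin(b)]); Y=D@np.array([-np.sin(b),np.cos(b)])
m=(abs(X)<.055)&(abs(Y)<.08)&(P[:,2]>.06)&(P[:,2]<.13); A=np.c_[X[m],Y[m],np.ones(m.sum())]
print(m.sum(),np.linalg.lstsq(A,P[m,2],rcond=None)[0])
t=grab('top')
for n in ('mug','stapler'):
  for k in spotter.masks_of('top',n)[:1]: q,_=cloud(t,k['mask']); print(n,np.median(q,0))
"
```

```text
[0.50722634 0.1003757  0.26031414]
12175 [ 0.0018659  -0.00121242  0.09940964]
mug [0.7493876  0.05111442 0.07968395]
stapler [ 0.62811846 -0.50491051  0.03769361]
```

View pics/s21.png

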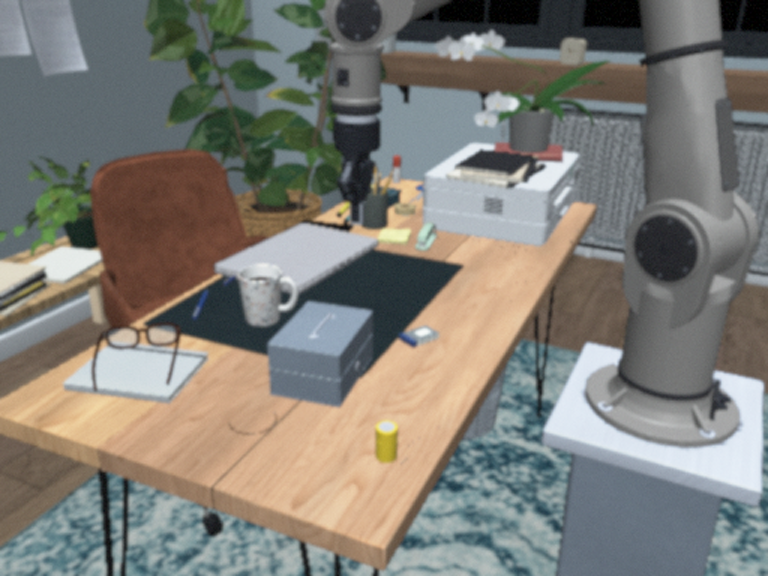

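View pics/w21.png

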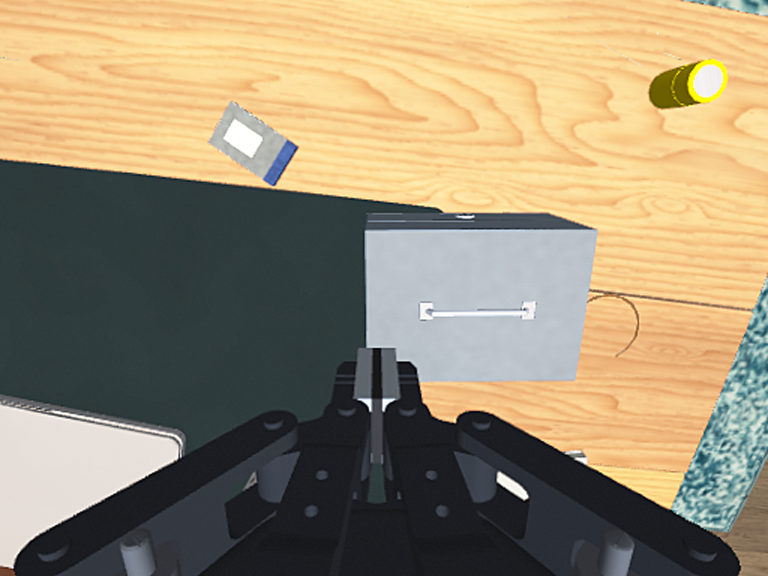

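The lid is shut: its top is level (slope 0.002) at about 0.099 m as the camera reads it, and nothing touches the robot. Handing in.

```bash
python3 -c "
from bench import workorder
print(workorder.hand_in())"
```

```text
the job is handed in; nothing more can be done
None
```

The petty cash is packed and the job is handed in, at about 60 s of the 144 s allowed. The hand-in gives no verdict, so what follows is from my own camera checks.

**What I did:** I laid the large receipt book on the box floor and set the tray on its ledges above it. Then I stood the thick brown roll in the wide well and the thin roll in the narrow well, and pushed the lid shut from behind. I left the small book and the yellow roll alone.

**Last checks:**
- **Book:** it lay flat in the middle of the floor before the tray went in.
- **Tray:** its tilt was about 0.003 rad, and its bar was within about 1 mm of the box's middle.
- **Rolls:** both stood inside their well rims, within about 1 mm of the well centres. Their tops differed by 5.9 mm, against 6 mm expected. I could not see inside once the lid closed.
- **Lid:** its top is level, with a slope of about 0.002, so the lid is shut.
- **Mug and stapler:** the mug reads the same to 1 mm. The stapler's readings scatter by about 6 mm along its length, but the arm never went near it.
- **Robot:** it ended well clear, with the wrist force near zero.

**Disagreements:** heights from the wrist camera read 2–3 mm too high throughout, and sideways positions about 1 mm off. I allowed for both. My first three move calls were refused because each row needs all seven values; nothing moved and I resent them.

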